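# Stow the valve shields by length and wind the tray home

## Robot

A 6-joint arm with a two-finger parallel gripper is mounted at the origin on the work surface. World frame = base frame: x ahead of the robot, y to its left, z up, the work surface at z = 0. Lengths are in m, angles in degrees, forces in N, time in s.
With the tool pointing down it reaches from about 0.3 to 0.75 m from the base axis. Payload 8.5 kg.
Tool frame: the origin (TCP) lies midway between the tips of the shut fingers; the grasp point (between the pads) lies 19 mm behind it (env.grasp_offset is the distance from the TCP to the grasp point, in m); z points along the fingers, y is the line along which they close (so a half turn about z gives the same grasp; the last joint's range is limited). The gripper opens to 85 mm and grips with 20 to 120 N. Pads are 22 mm wide; open, the fingers measure 114 mm over their backs; the gripper's body (76 mm by 85 mm) begins 54 mm behind the grasp point. The pads swing forward as they close: fully open they stand 13 mm farther back than shut.
Start: joints at [-88.768, 21.807, 74.336, -0, 83.858, -12.336], TCP at [0.129, -0.535, 0.231] pointing down, gripper open.
Joint ranges: [-178.18, 178.18], [-50.72, 133.34], [12.68, 142.11], [-81.47, 261.47], [9.98, 163.14], [-165.26, 165.26]. Speed limits (degrees/s): [136.94, 136.94, 180, 180, 180, 180].

## Interface

Orientations are given as a 3x3 rotation matrix whose columns are the frame's x, y, z axes.
In Python, from rig import env gives the robot as it stands.
- The arm moves only by the tool servo_tool, never from a script. Its argument "deltas" is text: rows parted by semicolons, each of 7 numbers parted by spaces: the opening, from 0 (shut) to 1 (fully open), then the shift along the tool's x, y, z in mm, then the turn, a rotation vector about the tool's x, y, z in rad. A call has 1 to 8 rows; each row shifts and turns the commanded pose from where the row before left it, along the tool's axes as they then stand; what a row does not reach is not made up. A row lasts 1/12 s, in which the tool goes at most 41.7 mm and 7.16 degrees, less where a joint would pass 70% of its speed; a pose out of reach is approached as far as the arm can. A call is refused whole if a number of a shift passes 41.7 or a number of a turn 0.125, either way. A call with a gripper value outside its range is refused whole. The fingers move at their own pace and stop on an object; "newtons" is the grip in N (left out, the last holds). Time passes only in rows, so rows that do not move let the fingers close. It gives the time, the measured TCP pose, the force, the opening and the grip force at its end, in the units of the state.
- env.observe(): the state, without advancing time (a new reading comes with each control period).
- env.get_image(name): name is "side" or "top"; returns a dict with "img" (400x640x3 uint8, red, green, blue), "depth" (400x640 float32, m along the optical axis (not along the pixel's ray), 0 where there is no reading), "camera_matrix" (3x3 intrinsics, pixels), "world_to_cam" (4x4, takes a point from world to camera coordinates). Camera axes: x right, y down, z forward; pixel columns grow to the right and rows downward; lengths in m; the calibration is good to about 2 mm. A picture is of the moment at which its call begins.
- env.close_job(): hands the job in; it is judged then, once.
Trained networks look in a picture, given as the dict that the camera call returned (one of the last four; its "shot" number tells which), for a name from the list of things; names that differ only in an ending like _2 or _b are one class to them, and where a whole thing is asked for, a point or a joint stands for the part that bears it (a point fixed in the world has none). Each returns a list of dicts, best first, with "conf" (0 to 1); they miss things now and then, are a little off and sometimes report something else, mostly with a low value. They report only what shows in the picture. A call takes as long as a camera call.
- env.spot_in(name, picture): "bbox" ([centre column, centre row, width, height] in pixels, round what is visible of it).
- env.spot_point(name, picture): "uv" ([column, row] in pixels: a listed point, or the origin of a listed thing).
The state is a dict: "time_s": time; "q": joint angles; "qvel": joint speeds; "joint_efforts": joint torques, N m; "position": TCP position; "tool_rot": TCP orientation; "ft_force": force on the tool from outside, world axes, zero at the start; "wrist_torque": the same for the moment, N m; "grip_width": finger opening in m; "gripper_force": force on a finger pad.
Only numpy, scipy, OpenCV 4.12 (cv2) and the standard library are available. Lean on these libraries where they do the work, as an engineer would, in place of code of your own. Each camera call takes 0.05 s, during which the arm holds its last target. There are 200 camera calls.

## Task

Three loose brass valve shields of different lengths lie on the plywood shelf. Lay each one in the empty nest of the row for its own length on the sloping board, along the trough between its end stops, just below the stowed shield it matches. Then wind the tray fully in with the crank, let go, and leave the meter case, the earcup and the two black spacers as they are.

Things in the scene. Friction and masses are not known exactly. Their poses are not given: they have to be found in the camera images.
- shield_short: loose short brass valve shield: can of 30 mm diameter, 40 mm long, lying on the shelf; the three loose ones differ only in length (40, 54, 68 mm). Origin at the middle of its axis, 15 mm over the shelf; x along its axis to the closed end. 30 to 90 g; rolls if pushed. Either way round is fine in a nest.
- nest_short (a point): centre of the empty short nest, on the line where the axis of a shield lying in it runs, 18.3 mm above the board. 50 mm between end stops, for the 40 mm shield; at y = +74 mm (the left row seen from the robot) on the board. Axes as nest_board; moves with the tray.
- shield_medium: loose medium brass valve shield: can of 30 mm diameter, 54 mm long, lying on the shelf; the three loose ones differ only in length (40, 54, 68 mm). Origin at the middle of its axis, 15 mm over the shelf; x along its axis to the closed end. 30 to 90 g; rolls if pushed. Either way round is fine in a nest.
- nest_medium (a point): centre of the empty medium nest, on the line where the axis of a shield lying in it runs, 18.3 mm above the board. 64 mm between end stops, for the 54 mm shield; at y = 0 (the middle row) on the board. Axes as nest_board; moves with the tray.
- shield_long: loose long brass valve shield: can of 30 mm diameter, 68 mm long, lying on the shelf; the three loose ones differ only in length (40, 54, 68 mm). Origin at the middle of its axis, 15 mm over the shelf; x along its axis to the closed end. 30 to 90 g; rolls if pushed. Either way round is fine in a nest.
- nest_long (a point): centre of the empty long nest, on the line where the axis of a shield lying in it runs, 18.3 mm above the board. 78 mm between end stops, for the 68 mm shield; at y = -74 mm (the right row) on the board. Axes as nest_board; moves with the tray.
- nest_board (a point): dark wooden board in the tray, 172 x 216 mm, rising away from the robot at 28 degrees. Origin: middle of its lower edge, on its surface, 58 mm over the shelf; x up the slope along the rows, y left, z out of the board. Three rows, 74 mm apart, one per length: each a green V trough cut by stops into two nests, the lower empty, the upper holding a stowed (fixed) shield of that row's length.
- trough (a point): lower end of the middle trough, on the board. Trough sides slope at 35 degrees, 8 mm high, 23 mm wide over the top; aluminium end stops 4 mm thick, 14 mm high, 32 mm wide. A shield lies along the trough (along board x); fingers on its two sides (along y) must stay 9 mm or more off the board.
- keeper (a point): middle of the top of the aluminium keeper strip, 11 mm wide, that crosses all rows over the stowed shields, 97 mm up the slope, 35 mm off the board
- tray (a joint): travel of the steel tray that carries the board: 0 = fully out, 0.100 m = fully home at its stop. Starts 0 to 17 mm in. Slides level along the rack's +x, away from the robot, taking the stowed shields under the plywood deck. Geared to the crank, 21.2 mm per radian.
- crank: cast-iron crank on a grey gearbox (62 x 62 mm, 132 mm high) left of the tray. Vertical shaft; origin on its axis 157 mm over the shelf; y points along the arm to the knob. Clockwise from above winds the tray in: 4.71 rad (three quarters of a turn) from tray 0 to the stop. About 4 N at the knob; stays where left.
- knob_grip (a point): grip point on the axis of the crank's black upright knob, 50 mm from the shaft axis. Knob 18 mm in diameter, from 171 to 211 mm over the shelf, this point at 193 mm. It spins freely on its pin, so the gripper need not turn with it.
- rack: fixed plywood and steel rack that carries tray, deck and crank. Origin on the shelf under the board's lower edge with the tray out; x is the way the tray goes in, y left. Tray 238 mm wide, its lip 25 mm in front of the board, 66 mm over the shelf. Deck 300 mm wide, front edge at x = 148 mm, underside 182 mm and top 196 mm over the shelf.
- earcup: brown-black bakelite headset earcup, 82 mm across, 38 mm high, origin under its centre; bystander
- meter_case: grey enamel meter case, 96 x 96 mm, 62 mm high, dial up, origin under its centre; bystander
- spacer0: black fibre spacer tube standing on end, 24 mm in diameter, 30 mm high, origin under its centre; bystander
- spacer1: black fibre spacer tube standing on end, 24 mm in diameter, 30 mm high, origin under its centre; bystander

How it is judged:
By the outcome, as a careful person would: the job done as asked, in the order asked, and still so for the second after the job is handed in, with the robot touching nothing.
It also fails if it takes over 72 s, if anything falls off the work surface, if the arm or the gripper's body presses on something with over 40 N, if the wrist force passes 120 N, or if a joint passes its speed limit or range.

## Working session

There is one attempt and no reset: what is moved stays moved. The work goes in short steps, Python scripts to look and compute and a tool call to move; the robot and the scene stay as the last step left them, time stands still between calls to the robot, and variables do not carry over. Pictures are saved under pics/ and viewed, at most 10 in all, crops included, and the job is handed in when it is done.

Besides the shell and the picture viewer there is one more tool, called after "Emit:" as name(argument=value, ...) on one line, values as JSON. servo_tool: Moves the arm, as the interface text tells. Its arguments: {"type":"object","properties":{"deltas":{"type":"string"},"newtons":{"type":"number"}},"required":["deltas"]}

```bash
ls; mkdir -p pics
cat > h.py <<'E'
import numpy as np, cv2
from rig import env
def shot(n): return env.get_image(n)
def ray(p,uv):
    K=p["camera_matrix"];T=np.array(p["world_to_cam"]);R=T[:3,:3];t=T[:3,3]
    d=R.T@np.linalg.solve(K,[uv[0],uv[1],1.]); return -R.T@t,d
def onz(p,uv,z):
    c,d=ray(p,uv); return c+d*(z-c[2])/d[2]
def tri(p1,u1,p2,u2):
    c1,d1=ray(p1,u1);c2,d2=ray(p2,u2)
    s=np.linalg.lstsq(np.c_[d1,-d2],c2-c1,rcond=None)[0]
    a=c1+d1*s[0];b=c2+d2*s[1]; return (a+b)/2,np.linalg.norm(a-b)
def cloud(p):
    D=p["depth"];v,u=np.mgrid[:D.shape[0],:D.shape[1]];K=p["camera_matrix"];T=np.array(p["world_to_cam"])
    X=np.stack([(u-K[0,2])/K[0,0]*D,(v-K[1,2])/K[1,1]*D,D],-1)
    W=(X-T[:3,3])@T[:3,:3]; W[D==0]=np.nan; return W
def proj(p,X):
    T=np.array(p["world_to_cam"]);c=T[:3,:3]@X+T[:3,3];k=p["camera_matrix"]@c;return k[:2]/k[2]
E
python3 - <<'E'
from h import *
np.set_printoptions(precision=4,suppress=True)
a=shot("side");b=shot("top")
cv2.imwrite("pics/s0.png",a["img"][:,:,::-1]);cv2.imwrite("pics/t0.png",b["img"][:,:,::-1])
for p in(a,b):print(np.linalg.inv(p["world_to_cam"])[:3])
for n in "shield_short shield_medium shield_long nest_short nest_medium nest_long nest_board trough keeper crank knob_grip rack earcup meter_case spacer0".split():
    A=env.spot_point(n,a);B=env.spot_point(n,b)
    print(n,[(np.round(x["uv"],1).tolist(),round(x["conf"],2)) for x in A[:3]],[(np.round(x["uv"],1).tolist(),round(x["conf"],2)) for x in B[:3]], *(tri(a,A[0]["uv"],b,B[0]["uv"]) if A and B else []))
print(env.observe(),env.grasp_offset)
E
```

```text
pics
[[ 0.9955 -0.078   0.0531  0.5434]
 [-0.0933 -0.7331  0.6737 -0.6252]
 [-0.0136 -0.6756 -0.7371  0.7701]]
[[ 0.0251 -0.9813  0.1907  0.3586]
 [-0.9995 -0.0284 -0.0142 -0.0164]
 [ 0.0193 -0.1903 -0.9815  1.2923]]
shield_short [([284.0, 263.3], 0.49)] [([340.7, 232.8], 0.64)] [ 0.4973 -0.1253 -0.0064] 0.011034028089214987
shield_medium [([280.4, 345.0], 0.72)] [([420.1, 238.4], 0.76), ([403.2, 161.1], 0.35)] [ 0.4856 -0.3361  0.0285] 0.008034210609259256
shield_long [([271.5, 300.6], 0.64)] [([259.5, 182.7], 0.65), ([379.5, 249.5], 0.57)] [ 0.5577  0.0305 -0.2695] 0.32994640645412465
nest_short [([301.3, 152.8], 0.75), ([322.5, 157.4], 0.17)] [([231.1, 209.3], 0.8)] [0.5511 0.1682 0.085 ] 0.011007195338801453
nest_medium [([305.1, 172.4], 0.84)] [([259.7, 200.1], 0.63)] [0.5669 0.0941 0.0828] 0.010406626855122081
nest_long [([313.3, 185.0], 0.83), ([349.8, 263.7], 0.75)] [([287.2, 196.0], 0.62), ([262.3, 210.4], 0.35)] [0.5798 0.0232 0.1039] 0.00245235663217121
nest_board [([297.9, 178.5], 0.96)] [([262.4, 214.0], 0.73), ([382.0, 191.4], 0.38)] [0.54   0.0881 0.0657] 0.00312404221
[... 994 characters left out ...]
7), ([360.3, 366.3], 0.62), ([299.2, 150.9], 0.31)] [([433.4, 187.0], 0.55)] [ 0.6076 -0.3317  0.1776] 0.01571064982349878
{'time_s': 1.6, 'q': array([-88.7685,  21.8074,  74.3348,   0.0007,  83.8593, -12.3346]), 'qvel': array([ 0.0873,  0.0231, -0.012 ,  0.0096,  0.0201, -0.0916]), 'joint_efforts': array([ -0.    , -44.8326, -23.1463,  -0.0002,   0.0006,  -0.    ]), 'position': array([ 0.129 , -0.5346,  0.2313]), 'tool_rot': array([[ 0.9721,  0.2346,  0.    ],
       [ 0.2346, -0.9721,  0.    ],
       [ 0.    , -0.    , -1.    ]]), 'ft_force': array([ 0.5462,  0.0818, -0.4524]), 'wrist_torque': array([0.0145, 0.0004, 0.0225]), 'gripper_force': 0.0, 'grip_width': 0.08530462834608124} 0.0187
```

View pics/s0.png

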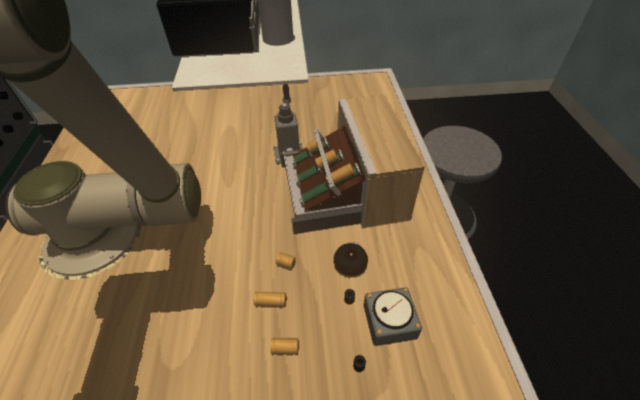

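View pics/t0.png

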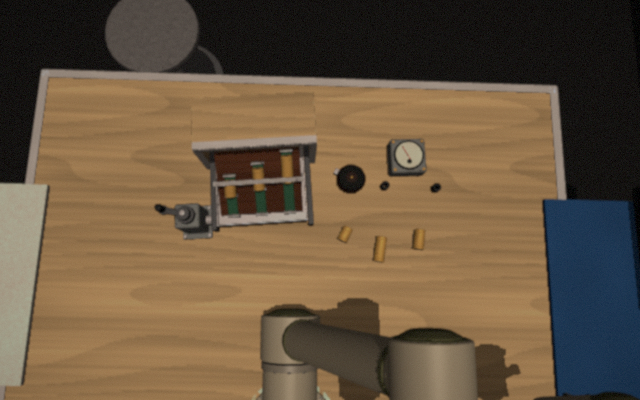

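Side view: loose shields at (285,261), (270,299) and (284,346), board around (325,170). In the top view they are at (345,234), (380,249) and (418,239), and the knob is at (160,208). Next I measure with colour, depth and enlarged crops.

```bash
cat > m.py <<'E'
from h import *
np.set_printoptions(precision=4,suppress=True)
a=shot("side");b=shot("top")
A=a["img"][80:230,260:440][:,:,::-1];B=b["img"][130:250,140:340][:,:,::-1]
cv2.imwrite("pics/s1.png",cv2.resize(A,None,fx=4,fy=4,interpolation=cv2.INTER_CUBIC))
cv2.imwrite("pics/t1.png",cv2.resize(B,None,fx=4,fy=4,interpolation=cv2.INTER_CUBIC))
for n,p in(("side",a),("top",b)):
    W=cloud(p);h=cv2.cvtColor(p["img"],cv2.COLOR_RGB2HSV).astype(int)
    m=(W[...,2]>0.006)&(W[...,2]<0.045)&(W[...,1]<-0.05)&(W[...,0]>.3)&(W[...,0]<.66)&(h[...,0]<26)&(h[...,1]>120)&(h[...,2]>60)
    k,l,st,_=cv2.connectedComponentsWithStats(m.astype(np.uint8))
    for i in range(1,k):
        if st[i,4]<30: continue
        q=W[l==i];print(n,st[i],"med",np.median(q,0),"zmax",np.percentile(q[:,2],98))
        r=cv2.minAreaRect((q[:,:2]*1000).astype(np.float32));print("   rect",r)
        c=q[:,:2]-q[:,:2].mean(0);w,v=np.linalg.eigh(c.T@c);print("   ax",np.degrees(np.arctan2(v[1,1],v[0,1])),np.ptp(c@v[:,1]), "px",cv2.minAreaRect(np.argwhere(l==i)[:,::-1].astype(np.float32)))
W=cloud(b)
# board plane from dark red-brown pts
for nm,p in(("side",a),("top",b)):
    W=cloud(p)
    for lo,hi,t in((.19,.205,"decktop"),(.118,.142,"gearbox"),(.058,.068,"lip"),(.2,.22,"knob")):
        m=(W[...,2]>lo)&(W[...,2]<hi)&(W[...,0]>.4)&(W[...,0]<.85)&(W[...,1]>-.15)&(W[...,1]<.45)
        q=W[m]
        if len(q)>4: print(nm,t,len(q),q.min(0),q.max(0),cv2.minAreaRect((q[:,:2]*1000).astype(np.float32)))
E
python3 m.py
```

```text
side [333 246   8  27  34] med [ 0.6126 -0.1454  0.0217] zmax 0.03415889555072335
   rect ((617.0986328125, -144.11497497558594), (56.45263671875, 15.521288871765137), 80.8323974609375)
   ax 81.87037682202967 0.05644337085122515 px ((336.2164001464844, 258.87371826171875), (6.572064399719238, 26.01922607421875), 2.2025983333587646)
side [275 253  20  16 226] med [ 0.4959 -0.1382  0.0243] zmax 0.030237775083561215
   rect ((495.3442077636719, -133.3735809326172), (28.15804672241211, 40.98232650756836), 65.21704864501953)
   ax 160.43517070156054 0.04261656980370676 px ((284.70001220703125, 260.4000244140625), (18.657434463500977, 12.332881927490234), 18.43494987487793)
side [253 292  33  14 435] med [ 0.4575 -0.2338  0.0254] zmax 0.029599604435647776
   rect ((458.4659423828125, -229.6300048828125), (27.348085403442383, 68.39740753173828), 82.29557800292969)
   ax 173.34529333192862 0.06830655126156362 px ((269.0, 298.5), (13.0, 32.0), 90.0)
side [270 338  28  16 431] med [ 0.4871 -0.3387  0.0257] zmax 0.02963310877725766
   rect ((487.8193054199219, -334.1956481933594), (29.78961944
[... 1691 characters left out ...]
547, 18.449838638305664), 43.59544372558594)
top decktop 6388 [ 0.5184 -0.0447  0.19  ] [0.8278 0.3208 0.2049] ((720.7214965820312, 168.11480712890625), (231.3497314453125, 453.716552734375), 26.536096572875977)
top gearbox 2563 [ 0.487  -0.0468  0.118 ] [0.7025 0.3002 0.142 ] ((636.22607421875, 144.6981658935547), (173.65835571289062, 397.90142822265625), 26.32632064819336)
top lip 710 [ 0.4882 -0.0464  0.058 ] [0.7287 0.2831 0.068 ] ((609.6160278320312, 119.8680419921875), (214.3259735107422, 346.5791320800781), 5.060700416564941)
top knob 160 [ 0.5184 -0.0419  0.2   ] [0.8149 0.3263 0.2147] ((701.6591796875, 166.84918212890625), (189.81033325195312, 445.60235595703125), 27.38060760498047)
```

View pics/s1.png

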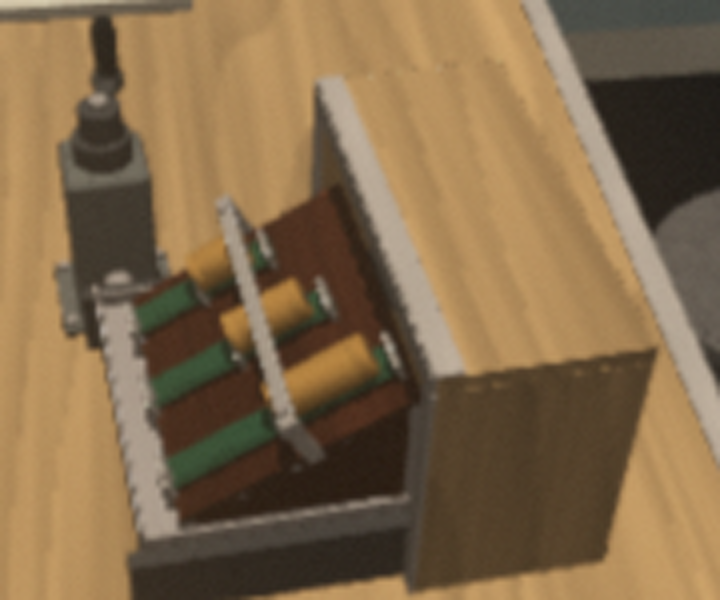

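View pics/t1.png

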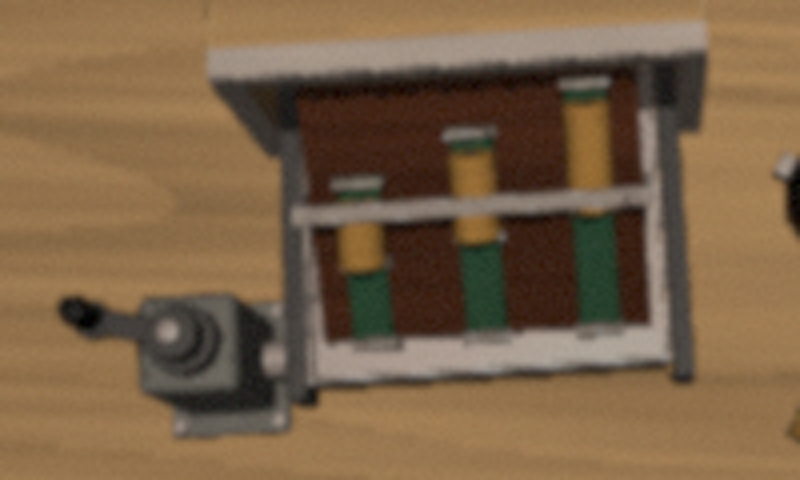

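The crops show three green lower nests that begin near the board's lower edge. In the top crop they are at (370,300), (485,285) and (600,270), with middle stops above them. The knob is at (78,310) and the shaft at (172,335).

```bash
cat > b.py <<'E'
from h import *
from scipy.optimize import least_squares
np.set_printoptions(precision=4,suppress=True)
c28,s28=np.cos(np.radians(28)),np.sin(np.radians(28))
for nm in("side","top"):
    p=shot(nm);W=cloud(p);h=cv2.cvtColor(p["img"],cv2.COLOR_RGB2HSV).astype(int)
    box=(W[...,0]>.5)&(W[...,0]<.75)&(W[...,1]>-.06)&(W[...,1]<.24)&(W[...,2]>.05)&(W[...,2]<.175)
    H,S,V=h[...,0],h[...,1],h[...,2]
    gr=box&(H>40)&(H<95)&(S>60); br=box&(H>10)&(H<26)&(S>120)&(V>110); bd=box&(H<12)&(S>80)&(V<110)
    q=W[bd];cen=np.median(q,0)
    for _ in range(4):
        c=np.mean(q,0);n=np.linalg.svd(q-c,full_matrices=False)[2][2];n*=np.sign(n[2]);q=q[abs((q-c)@n)<.003]
    print(nm,"board",len(q),c,"n",n,"tilt",np.degrees(np.arccos(n[2])),"yaw",np.degrees(np.arctan2(-n[1],-n[0])))
    # row centroids
    Y=[]
    for m,t in((gr,"green"),(br,"brass")):
        k,l,st,_=cv2.connectedComponentsWithStats(m.astype(np.uint8),connectivity=4)
        for i in range(1,k):
            if st[i,4]<12: continue
            r=W[l==i];d=r-r.mean(0);e=np.linalg.svd(d,full_matrices=False)[2][0];e*=np.sign(e[0])
            print("  ",t,st[i],"mean",r.mean(0),"dir yaw",np.degrees(np.arctan2(e[1],e[0])),"el",np.degrees(np.arcsin(e[2])),"len",np.percentile(d@e,[2,98]), "lo",np.percentile(r,3,axis=0),"hi",np.percentile(r,97,axis=0))
    # deck front edge, lip yaw
    for lo,hi,t,xm in((.192,.203,"deck",.9),(.06,.072,"lip",.56)):
        m=(W[...,2]>lo)&(W[...,2]<hi)&(W[...,0]>.45)&(W[...,0]<xm)&(W[...,1]>-.04)&(W[...,1]<.23);r=W[m]
        bins=np.arange(-.03,.22,.01);pts=[]
        for y in bins:
            s=r[abs(r[:,1]-y)<.005]
            if len(s)>1: pts.append((y,np.percentile(s[:,0],2)))
        pts=np.array(pts);f=np.polyfit(pts[:,0],pts[:,1],1);res=pts[:,1]-np.polyval(f,pts[:,0]);g=abs(res)<.006;f=np.polyfit(pts[g,0],pts[g,1],1)
        print("  ",t,"front edge yaw",np.degrees(np.arctan(-f[0])),"x at y=.09",np.polyval(f,.09),len(pts),g.sum())
    # gearbox top z~.132, knob
    for lo,hi,t in((.125,.137,"gear"),(.14,.163,"hub"),(.2,.216,"knobtop")):
        m=(W[...,2]>lo)&(W[...,2]<hi)&(W[...,0]>.45)&(W[...,0]<.6)&(W[...,1]>.225)&(W[...,1]<.4);r=W[m]
        if len(r)>3: print("  ",t,len(r),"mid",(r.min(0)+r.max(0))/2,"mean",r.mean(0),"ext",np.ptp(r,0))
E
python3 b.py
```

```text
side board 1021 [0.6268 0.0943 0.1028] n [-0.4673 -0.0455  0.8829] tilt 28.004337260346478 yaw 5.561797674192187
   green [294 151  15  11  80] mean [0.5549 0.1699 0.0729] dir yaw -1.9982308457201456 el 28.169955525060445 len [-0.0211  0.0193] lo [0.5374 0.154  0.0616] hi [0.5722 0.178  0.0838]
   green [338 153   3   7  12] mean [0.6524 0.1014 0.1225] dir yaw -89.48294532600531 el -1.9457752653822473 len [-0.0111  0.0118] lo [0.6498 0.0899 0.1202] hi [0.6542 0.1123 0.1244]
   green [298 166  20  15 127] mean [0.5685 0.0958 0.0768] dir yaw 1.6403808560717146 el 28.915541785159004 len [-0.0281  0.0263] lo [0.5447 0.0812 0.0629] hi [0.5914 0.1044 0.0907]
   green [354 167   4   8  16] mean [0.6841 0.0295 0.1362] dir yaw 89.58688287146654 el -2.203669427164021 len [-0.0132  0.0111] lo [0.6813 0.0166 0.1321] hi [0.6865 0.0404 0.14  ]
   green [302 183  27  18 187] mean [0.5821 0.0225 0.0804] dir yaw 3.2704692761615823 el 28.353009656250663 len [-0.0347  0.0335] lo [0.5522 0.0075 0.0638] hi [0.6111 0.0327 0.0973]
   brass [306 139  11  12  82] mean [0.5849 0.1639 0.1168] dir yaw -16.68000
[... 2550 characters left out ...]
6160268426 len [-0.0098  0.0102] lo [0.5921 0.0849 0.1189] hi [0.6058 0.1045 0.1294]
   brass [225 186  10  12  99] mean [0.5862 0.1681 0.121 ] dir yaw 5.740721983416468 el 31.12157783174384 len [-0.0133  0.0139] lo [0.5744 0.1579 0.1131] hi [0.5983 0.1796 0.129 ]
   deck front edge yaw 5.195486002776339 x at y=.09 0.6862882529413817 25 25
   lip front edge yaw 5.220632104373596 x at y=.09 0.5160993050080827 25 24
   gear 320 mid [0.5204 0.2679 0.131 ] mean [0.5164 0.2629 0.1312] ext [0.0645 0.0654 0.0118]
   hub 122 mid [0.5198 0.2807 0.1516] mean [0.5154 0.2616 0.152 ] ext [0.0425 0.0663 0.0215]
   knobtop 51 mid [0.5268 0.3179 0.2083] mean [0.5266 0.3172 0.2093] ext [0.0163 0.017  0.0147]
```

```bash
cat > f.py <<'E'
from h import *
np.set_printoptions(precision=1,suppress=True,linewidth=150)
yw=np.radians(5.2);t=np.radians(28)
ex=np.array([np.cos(yw)*np.cos(t),np.sin(yw)*np.cos(t),np.sin(t)]);ey=np.array([-np.sin(yw),np.cos(yw),0]);ez=np.cross(ex,ey)
Rb=np.c_[ex,ey,ez];O=np.array([.541,.0905,.058])
if __name__=="__main__":
  for nm in("side","top"):
    p=shot(nm);W=cloud(p);Q=(W-O)@Rb*1000;h=cv2.cvtColor(p["img"],cv2.COLOR_RGB2HSV).astype(int)
    H,S,V=h[...,0],h[...,1],h[...,2]
    for y,L in((74,50),(0,64),(-74,78)):
        row=(abs(Q[...,1]-y)<17)&(Q[...,2]<45)&(Q[...,2]>-10)
        print(nm,y)
        for x0 in range(-16,172,4):
            pass
        core=(abs(Q[...,1]-y)<10)&row
        g=core&(H>40)&(H<95)&(S>60);br=core&(H>10)&(H<26)&(S>120)
        gx=np.sort(Q[g][:,0]);bx=np.sort(Q[br][:,0])
        print("  green x lower part",gx[gx<L+12][[0,3,-4,-1]],"brass",bx[[0,3,-4,-1]],"brass off max",np.percentile(Q[br][:,2],90),"y mean green",Q[g&(Q[...,0]<L)][:,1].mean())
        st=row&(S<70)&(V>85)&(Q[...,2]>5)&(Q[...,2]<20)
        for lo,hi in((-12,12),(L-6,L+20),(2*L,2*L+25)):
            q=Q[st&(Q[...,0]>lo)&(Q[...,0]<hi)]
            if len(q): print("   stop",len(q),"x",np.sort(q[:,0]),"z",np.median(q[:,2]),q[:,2].max())
    k=(S<70)&(V>85)&(Q[...,2]>28)&(Q[...,2]<42)&(abs(Q[...,1])<100)&(Q[...,0]<120)&(Q[...,0]>70)
    print("keeper",k.sum(),Q[k].mean(0),np.percentile(Q[k][:,0],[3,97]))
E
python3 f.py
```

```text
side 74
  green x lower part [ 4.4  7.4 43.2 45. ] brass [-216.1 -212.4  302.8  304. ] brass off max 35.40892686693426 y mean green 77.66223558262297
   stop 18 x [-1.6 -1.3 -1.2 -1.  -0.3 -0.1  0.3  0.6  1.   1.6  1.6  1.7  1.8  1.9  1.9  2.   2.2  2.7] z 12.371695606088942 14.53944363772633
   stop 16 x [105.9 106.6 107.1 107.8 108.5 108.7 108.9 109.  109.7 109.9 110.  110.  110.1 110.4 110.6 110.8] z 12.71697454585547 14.699782859053778
side 0
  green x lower part [ 4.   5.6 59.9 61.2] brass [-216.6 -213.4  303.2  304.4] brass off max 36.100761663487646 y mean green 4.147801253892436
   stop 21 x [-1.4 -1.3 -0.2  0.2  0.2  0.5  0.6  0.6  1.   2.1  2.1  2.1  2.2  2.3  2.7  2.7  2.8  2.9  3.4  3.5  3.7] z 11.805224065124179 15.63274872051634
   stop 4 x [68.2 68.3 69.8 71.7] z 13.375255650893116 14.824936052170369
   stop 17 x [134.7 135.5 135.7 135.9 136.  136.3 136.9 137.1 137.3 138.  138.1 138.2 138.2 138.3 138.4 138.5 138.7] z 12.76173446533994 15.219384903023828
side -74
  green x lower part [ 3.9  6.  72.9 77.7] brass [-214.6 -211.3  303.3  304.6] brass off max 35.583470203503
[... 1484 characters left out ...]
9 139.9 140.  140.4 140.5 140.5 140.5 140.7 140.8 141.  141.2 141.3
 141.8 141.9 142.  142.1] z 12.745749390100169 19.2048106858389
top -74
  green x lower part [ 6.2  8.7 75.  76.7] brass [-215.4 -210.3  305.1  307.5] brass off max 36.71680978950736 y mean green -74.21015186826777
   stop 29 x [0.6 1.1 1.5 2.  2.4 2.6 2.6 2.7 3.2 3.6 3.7 3.8 4.  4.2 4.7 4.9 5.  5.1 5.1 5.2 5.3 5.3 5.5 5.6 5.7 5.8 6.1 6.1 6.7] z 11.668517373141851 19.75399654079246
   stop 25 x [165.1 165.3 165.9 166.1 166.2 166.3 166.5 166.6 166.8 166.8 167.  167.6 167.9 168.3 168.3 168.6 168.6 168.9 169.1 169.1 169.2 169.4 169.8 169.8
 169.9] z 14.565129535634119 19.596691884308907
keeper 326 [98.3  0.3 35.5] [ 93.2 103.6]
```

```bash
cat > pl.py <<'E'
from f import *
from scipy.spatial.transform import Rotation as Ro
np.set_printoptions(precision=4,suppress=True)
def down(deg):
    a=np.radians(deg);x=np.array([np.cos(a),np.sin(a),0]);z=np.array([0,0,-1.]);return np.c_[x,np.cross(z,x),z]
RB=np.c_[ex,-ey,-ez]
N=dict(s=O+Rb@[.029,.074,.0183],m=O+Rb@[.036,0,.0183],l=O+Rb@[.043,-.074,.0183])
def plan(wps,P=None,R=None,vmax=36,wmax=.115):
    o=env.observe();P=o["position"].copy() if P is None else P;R=o["tool_rot"].copy() if R is None else R
    rows=[]
    for tp,tR,g in wps:
        tp=np.array(tp);rv=Ro.from_matrix(R.T@tR).as_rotvec()
        n=max(1,int(np.ceil(max(np.linalg.norm(tp-P)*1000/vmax,np.abs(rv).max()/wmax))))
        for i in range(n):
            d=R.T@((tp-P)/(n-i))*1000
            d=np.round(d,1);r=np.round(Ro.from_matrix(R.T@tR).as_rotvec()/(n-i),3)
            P=P+R@d/1000;R=R@Ro.from_rotvec(r).as_matrix()
            rows.append(" ".join("%g"%(v+0) for v in [g,*d,*r]))
        rows.append("|")
    b=[]
    for r in rows:
        if r=="|": print("; ".join(b));b=[];print("--");continue
        b.append(r)
        if len(b)==8: print("; ".join(b));b=[]
    return P,R
E
python3 - <<'E'
from pl import *
print(N)
p=[.488,-.3335]
plan([([*p,.10],down(-5),.7),([*p,.008],down(-5),.7)])
E
```

```text
{'s': array([0.5512, 0.1657, 0.0878]), 'm': array([0.5641, 0.0926, 0.0911]), 'l': array([0.577 , 0.0195, 0.0943])}
0.7 33 -9.3 10.9 0 0 0.027; 0.7 32.7 -10.2 11 0 0 0.027; 0.7 32.5 -11 10.9 0 0 0.027; 0.7 32.2 -11.9 11 0 0 0.027; 0.7 31.8 -12.8 10.9 0 0 0.027; 0.7 31.5 -13.6 11 0 0 0.027; 0.7 31.1 -14.5 10.9 0 0 0.027; 0.7 30.7 -15.3 11 0 0 0.027
0.7 30.2 -16.1 10.9 0 0 0.027; 0.7 29.8 -17 11 0 0 0.027; 0.7 29.3 -17.7 10.9 0 0 0.027; 0.7 28.9 -18.6 11 0 0 0.027
--
0.7 0 0 30.7 0 0 0; 0.7 0 0 30.6 0 0 0; 0.7 0 0 30.7 0 0 0
--
```

Emit:
servo_tool(deltas="0.7 33 -9.3 10.9 0 0 0.027; 0.7 32.7 -10.2 11 0 0 0.027; 0.7 32.5 -11 10.9 0 0 0.027; 0.7 32.2 -11.9 11 0 0 0.027; 0.7 31.8 -12.8 10.9 0 0 0.027; 0.7 31.5 -13.6 11 0 0 0.027; 0.7 31.1 -14.5 10.9 0 0 0.027; 0.7 30.7 -15.3 11 0 0 0.027", newtons=30)

```text
time_s: 2.57
position: [0.3698, -0.3995, 0.1433]
tool_rot: [[1.0, 0.019, 0.0], [0.019, -1.0, -0.0], [0.0, 0.0, -1.0]]
ft_force: [0.0, -0.4, 0.1]
grip_width: 0.0594
gripper_force: 0.0
```

Emit:
servo_tool(deltas="0.7 30.2 -16.1 10.9 0 0 0.027; 0.7 29.8 -17 11 0 0 0.027; 0.7 29.3 -17.7 10.9 0 0 0.027; 0.7 28.9 -18.6 11 0 0 0.027; 0.7 0 0 0 0 0 0; 0.7 0 0 0 0 0 0")

```text
time_s: 3.07
position: [0.489, -0.3322, 0.0991]
tool_rot: [[0.996, -0.084, -0.001], [-0.084, -0.996, 0.001], [-0.001, -0.001, -1.0]]
ft_force: [-0.3, -0.2, 0.2]
grip_width: 0.0596
gripper_force: 0.0
```

Run:
```python
from pl import *
p=[.488,-.3335];print(env.observe()["position"],env.observe()["grip_width"])
P,R=plan([([*p,.008],down(-5),.7)])
print("lift")
M=N["m"]
plan([([*p,.10],down(-5),.35),(M-RB[:,2]*.06,RB,.35),(M+RB[:,2]*.007,RB,.35)],P,R)
```

```text
[ 0.489  -0.3322  0.0991] 0.05959253143738236
0.7 -0.3 0.5 30.4 0 0 0.001; 0.7 -0.2 0.5 30.4 0 0 0.001; 0.7 -0.3 0.4 30.3 -0.001 0.001 0.001
--
lift
0.35 0 0 -30.7 0 0 0; 0.35 0 0 -30.6 0 0 0; 0.35 0 0 -30.7 0 0 0
--
0.35 0.9 -35.5 -3.7 0.004 0.041 -0.015; 0.35 1.6 -35.5 -3.5 0.004 0.041 -0.014; 0.35 2.2 -35.5 -3.3 0.004 0.041 -0.015; 0.35 2.9 -35.5 -3 0.004 0.04 -0.015; 0.35 3.5 -35.4 -2.7 0.003 0.041 -0.014; 0.35 4.2 -35.4 -2.5 0.004 0.04 -0.015; 0.35 4.8 -35.3 -2.2 0.003 0.041 -0.014; 0.35 5.3 -35.3 -1.8 0.004 0.04 -0.015
0.35 5.9 -35.2 -1.5 0.003 0.041 -0.014; 0.35 6.5 -35.1 -1.1 0.004 0.04 -0.015; 0.35 7.1 -35 -0.7 0.003 0.041 -0.014; 0.35 7.5 -34.8 -0.3 0.004 0.04 -0.015
--
0.35 0 0 33.5 0 0 0; 0.35 0 0 33.5 0 0 0
--
```

Emit:
servo_tool(deltas="0.7 0 0 30.4 0 0 0; 0.7 0 0 30.4 0 0 0; 0.7 0 0 30.3 0 0 0; 0.7 0 0 0 0 0 0; 0 0 0 0 0 0 0; 0 0 0 0 0 0 0; 0 0 0 0 0 0 0; 0 0 0 0 0 0 0", newtons=30)

```text
time_s: 3.73
position: [0.4886, -0.3346, 0.0111]
tool_rot: [[0.996, -0.087, 0.003], [-0.087, -0.996, -0.003], [0.003, 0.003, -1.0]]
ft_force: [-1.2, -1.3, 6.9]
grip_width: 0.0289
gripper_force: 30.8
```

Emit:
servo_tool(deltas="0 0 0 0 0 0 0; 0 0 0 0 0 0 0; 0 0 0 -5 0 0 0; 0 0 0 -15 0 0 0; 0 0 0 -30 0 0 0; 0 0 0 -30 0 0 0; 0 0 0 -20 0 0 0; 0 0 0 0 0 0 0")

```text
time_s: 4.4
position: [0.4895, -0.3347, 0.1142]
tool_rot: [[0.996, -0.087, 0.006], [-0.087, -0.996, -0.006], [0.007, 0.006, -1.0]]
ft_force: [0.3, -0.8, -0.4]
grip_width: 0.0286
gripper_force: 30.2
```

Run:
```python
from pl import *
o=env.observe();print(o["position"],o["grip_width"],o["gripper_force"])
a=shot("side");cv2.imwrite("pics/g1.png",cv2.resize(a["img"][220:400,200:380][:,:,::-1],None,fx=3,fy=3))
M=N["m"]
P,R=plan([(M-RB[:,2]*.06,RB,0)])
P,R=plan([(M+RB[:,2]*.007,RB,0)],P,R)
```

```text
[ 0.4895 -0.3347  0.1142] 0.028609088982841358 30.17545223236084
0 0.9 -35.5 -2.8 0.004 0.04 -0.014; 0 1.5 -35.5 -2.6 0.004 0.04 -0.014; 0 2.1 -35.5 -2.4 0.004 0.04 -0.015; 0 2.7 -35.5 -2.2 0.004 0.04 -0.014; 0 3.3 -35.5 -1.9 0.004 0.04 -0.015; 0 3.9 -35.4 -1.6 0.004 0.04 -0.014; 0 4.4 -35.4 -1.3 0.004 0.041 -0.015; 0 5 -35.3 -1 0.004 0.04 -0.014
0 5.5 -35.2 -0.7 0.004 0.041 -0.015; 0 6.1 -35.2 -0.3 0.004 0.04 -0.014; 0 6.5 -35.1 0.1 0.004 0.041 -0.015; 0 7.1 -34.9 0.6 0.003 0.04 -0.014
--
0 0 0 33.5 0 0 0; 0 0 0 33.5 0 0 0
--
```

View pics/g1.png

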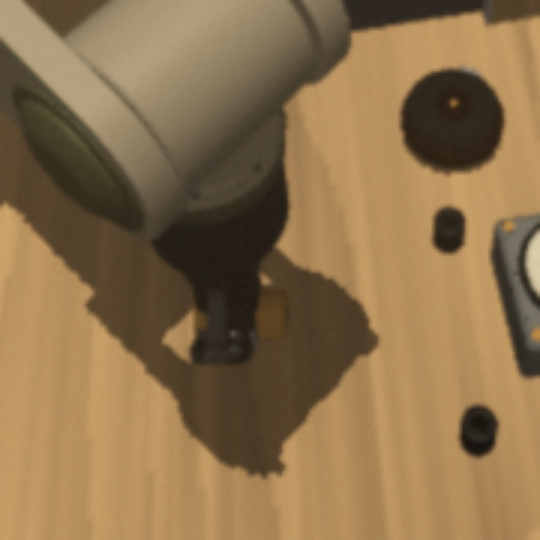

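The shield is held, with brass showing on both sides of the fingers at (193–288, 315). Next I measure its pose in the hand.

```bash
cat > ih.py <<'E'
from pl import *
def inhand(half=.05):
    o=env.observe();P,R=o["position"],o["tool_rot"]
    for nm in("side","top"):
        p=shot(nm);W=cloud(p);h=cv2.cvtColor(p["img"],cv2.COLOR_RGB2HSV).astype(int)
        Q=(W-P)@R*1000
        m=(h[...,0]>8)&(h[...,0]<28)&(h[...,1]>110)&(abs(Q[...,0])<60)&(abs(Q[...,1])<25)&(Q[...,2]>-45)&(Q[...,2]<25)
        q=Q[m]
        if len(q)>5: print(nm,len(q),"x",np.percentile(q[:,0],[0,3,97,100]).round(1),"y",np.percentile(q[:,1],[3,97]).round(1),"z",np.percentile(q[:,2],[3,97]).round(1))
inh=inhand
if __name__=="__main__": inhand()
E
python3 ih.py
```

```text
side 198 x [-27.5 -26.7  26.5  26.6] y [-9.8 14.6] z [-18.3  -1. ]
```

Run:
```python
from pl import *
o=env.observe();P,R=o["position"],o["tool_rot"]
for nm in("side",):
    p=shot(nm);Q=(cloud(p)-P)@R*1000
    for lo,hi in((-40,-14),(14,40)):
        m=(abs(Q[...,0])<14)&(Q[...,1]>lo)&(Q[...,1]<hi)&(Q[...,2]>-60)&(Q[...,2]<40);q=Q[m]
        i=np.argsort(q[:,2])[-14:];print(nm,lo,len(q));print(q[i].round(1).tolist())
M=N["m"]
P,R=plan([(M-RB[:,2]*.06,RB,0)])
```

```text
side -40 1
[[10.3, -15.4, -15.1]]
side 14 77
[[7.9, 21.5, -23.5], [9.1, 21.1, -18.2], [10.7, 20.4, -16.4], [10.5, 18.4, -15.9], [10.2, 14.5, -15.2], [8.8, 21.5, -14.7], [10.2, 15.7, -13.8], [10.5, 21.0, -13.6], [8.2, 20.6, -8.3], [10.0, 20.5, -8.0], [11.3, 14.6, -6.8], [9.8, 21.1, -5.0], [12.7, 14.4, -1.7], [10.9, 14.3, -1.7]]
0 1 -35.5 -3 0.004 0.041 -0.015; 0 1.6 -35.5 -2.8 0.003 0.041 -0.015; 0 2.2 -35.4 -2.6 0.003 0.041 -0.014; 0 2.8 -35.4 -2.4 0.004 0.041 -0.015; 0 3.5 -35.4 -2.1 0.004 0.041 -0.014; 0 4 -35.3 -1.8 0.003 0.041 -0.015; 0 4.6 -35.3 -1.5 0.004 0.04 -0.014; 0 5.2 -35.2 -1.2 0.003 0.041 -0.015
0 5.8 -35.1 -0.8 0.004 0.04 -0.014; 0 6.3 -35.1 -0.5 0.003 0.041 -0.015; 0 6.8 -34.9 -0.1 0.004 0.04 -0.014; 0 7.2 -34.9 0.4 0.003 0.041 -0.015
--
```

Emit:
servo_tool(deltas="0 1 -35.5 -3 0.004 0.041 -0.015; 0 1.6 -35.5 -2.8 0.003 0.041 -0.015; 0 2.2 -35.4 -2.6 0.003 0.041 -0.014; 0 2.8 -35.4 -2.4 0.004 0.041 -0.015; 0 3.5 -35.4 -2.1 0.004 0.041 -0.014; 0 4 -35.3 -1.8 0.003 0.041 -0.015; 0 4.6 -35.3 -1.5 0.004 0.04 -0.014; 0 5.2 -35.2 -1.2 0.003 0.041 -0.015")

```text
time_s: 5.27
position: [0.5196, -0.0496, 0.1317]
tool_rot: [[0.946, 0.032, 0.321], [0.028, -0.999, 0.02], [0.322, -0.01, -0.947]]
ft_force: [0.8, 0.1, -0.7]
grip_width: 0.0285
gripper_force: 30.2
```

Emit:
servo_tool(deltas="0 5.8 -35.1 -0.8 0.004 0.04 -0.014; 0 6.3 -35.1 -0.5 0.003 0.041 -0.015; 0 6.8 -34.9 -0.1 0.004 0.04 -0.014; 0 7.2 -34.9 0.4 0.003 0.041 -0.015; 0 0 0 0 0 0 0; 0 0 0 0 0 0 0; 0 0 0 0 0 0 0")

```text
time_s: 5.85
position: [0.5362, 0.0894, 0.1436]
tool_rot: [[0.879, 0.091, 0.467], [0.081, -0.996, 0.041], [0.469, 0.002, -0.883]]
ft_force: [0.3, 0.5, -1.8]
grip_width: 0.0284
gripper_force: 30.2
```

```bash
cat > bh.py <<'E'
from pl import *
def bhand(k,dz):
    "shield in hand in board frame, then errors to nest k"
    o=env.observe();P,R=o["position"],o["tool_rot"]
    print("tcp err board mm",((P-N[k])@Rb*1000).round(1),"rot",Ro.from_matrix(R.T@RB).as_rotvec().round(3),o["grip_width"],o["ft_force"])
    for nm in("side","top"):
        p=shot(nm);W=cloud(p);h=cv2.cvtColor(p["img"],cv2.COLOR_RGB2HSV).astype(int)
        Q=(W-P)@R*1000;B=(W-N[k])@Rb*1000
        m=(h[...,0]>8)&(h[...,0]<28)&(h[...,1]>110)&(abs(Q[...,0])<45)&(abs(Q[...,1])<20)&(Q[...,2]>-30)&(Q[...,2]<25)
        q=B[m]
        if len(q)>5: print(nm,len(q),"board x",np.percentile(q[:,0],[0,3,97,100]).round(1),"y",np.percentile(q[:,1],[3,97]).round(1),"z",np.percentile(q[:,2],[3,97]).round(1))
    plan([(N[k]-Rb[:,2]*dz,RB,0)])
E
python3 -c "from bh import *;bhand('m',.003)"
```

```text
tcp err board mm [-0.2 -0.7 59.6] rot [0.001 0.    0.001] 0.028434043659848335 [ 0.286   0.5045 -1.7895]
side 139 board x [-28.7 -26.8  25.4  26.3] y [-16.3  12.4] z [54.3 77.6]
top 165 board x [-4.1 -1.4 28.4 29. ] y [-16.3  11. ] z [59.6 81.3]
0 -0.1 -0.9 31.3 0.001 0 0; 0 -0.1 -0.8 31.4 0.001 0 -0.001
--
```

Emit:
servo_tool(deltas="0 0 -0.9 30 0 0 0; 0 0 0 20 0 0 0; 0 0 0 8 0 0 0; 0 0 0 3 0 0 0; 0 0 0 1.5 0 0 0; 0 0 0 0 0 0 0")

```text
time_s: 6.45
position: [0.5657, 0.0927, 0.0897]
tool_rot: [[0.878, 0.09, 0.469], [0.08, -0.996, 0.041], [0.471, 0.002, -0.882]]
ft_force: [-0.1, -0.8, -0.9]
grip_width: 0.0288
gripper_force: 30.2
```

```bash
python3 -c "from bh import *;bhand('m',.003)"
```

```text
tcp err board mm [ 0.8 -0.1 -2. ] rot [ 0.002 -0.002  0.   ] 0.02878587646672997 [-0.0705 -0.7959 -0.923 ]
side 253 board x [-32.9 -26.3  43.1  45.5] y [-18.8  10.4] z [-20.6  16. ]
top 241 board x [-1.2  2.3 44.7 45.8] y [-17.8  18.3] z [-19.9  18.8]
0 -1 0.2 1.4 0.002 -0.003 0.001
--
```

Emit:
servo_tool(deltas="0 -0.5 0 1.5 0 0 0; 0 0 0 0 0 0 0; 0 0 0 0 0 0 0")

```text
time_s: 6.8
position: [0.566, 0.0932, 0.0882]
tool_rot: [[0.878, 0.091, 0.47], [0.081, -0.996, 0.041], [0.472, 0.002, -0.882]]
ft_force: [-1.6, 0.8, 2.2]
grip_width: 0.0287
gripper_force: 30.4
```

Emit:
servo_tool(deltas="0 0 0 1 0 0 0; 0 0 0 0 0 0 0; 0 0 0 0 0 0 0")

```text
time_s: 7.05
position: [0.5668, 0.0933, 0.088]
tool_rot: [[0.877, 0.091, 0.471], [0.081, -0.996, 0.041], [0.473, 0.002, -0.881]]
ft_force: [-4.6, 1.5, 9.8]
grip_width: 0.0286
gripper_force: 31.3
```

Contact at the expected height, so I release and retreat.

Emit:
servo_tool(deltas="0.55 0 0 -1 0 0 0; 0.55 0 0 0 0 0 0; 0.55 0 0 0 0 0 0; 0.55 0 0 -5 0 0 0; 0.55 0 0 -20 0 0 0; 0.55 0 0 -35 0 0 0; 0.55 0 0 -35 0 0 0; 0.6 0 0 -10 0 0 0")

```text
time_s: 7.72
position: [0.516, 0.0888, 0.1842]
tool_rot: [[0.876, 0.091, 0.473], [0.081, -0.996, 0.041], [0.475, 0.003, -0.88]]
ft_force: [0.5, -0.7, 0.5]
grip_width: 0.051
gripper_force: 0.0
```

Run:
```python
from pl import *
q=[.4965,-.1325]
plan([([*q,.10],down(-23.5),.7)])
for nm in("side","top"):
    p=shot(nm);W=cloud(p);h=cv2.cvtColor(p["img"],cv2.COLOR_RGB2HSV).astype(int);B=(W-N["m"])@Rb*1000
    m=(h[...,0]>8)&(h[...,0]<28)&(h[...,1]>110)&(abs(B[...,0])<33)&(abs(B[...,1])<25)&(B[...,2]>-15)&(B[...,2]<25);b=B[m]
    if len(b):print(nm,len(b),np.percentile(b,[0,3,97,100],axis=0).round(1).tolist())
```

```text
0.7 -10.7 31.2 8 -0.017 -0.069 0.07; 0.7 -7.9 31.7 9.2 -0.017 -0.069 0.07; 0.7 -5 32 10.1 -0.017 -0.069 0.07; 0.7 -2.1 32.1 10.9 -0.018 -0.069 0.07; 0.7 0.9 31.9 11.6 -0.017 -0.07 0.071; 0.7 4 31.5 11.9 -0.018 -0.069 0.07; 0.7 7.1 30.9 12.1 -0.017 -0.07 0.071
--
side 234 [[-28.2, -17.5, -14.1], [-25.8, -14.6, -9.7], [25.3, 8.2, 14.2], [26.3, 13.8, 16.6]]
top 272 [[-31.8, -23.6, -15.0], [-23.9, -14.1, -13.2], [29.5, 13.6, 16.9], [31.7, 24.5, 20.7]]
```

Emit:
servo_tool(deltas="0.7 -10.7 31.2 8 -0.017 -0.069 0.07; 0.7 -7.9 31.7 9.2 -0.017 -0.069 0.07; 0.7 -5 32 10.1 -0.017 -0.069 0.07; 0.7 -2.1 32.1 10.9 -0.018 -0.069 0.07; 0.7 0.9 31.9 11.6 -0.017 -0.07 0.071; 0.7 4 31.5 11.9 -0.018 -0.069 0.07; 0.7 7.1 30.9 12.1 -0.017 -0.07 0.071; 0.7 0 0 0 0 0 0")

```text
time_s: 8.48
position: [0.4972, -0.1372, 0.0921]
tool_rot: [[0.914, -0.406, -0.011], [-0.406, -0.914, 0.002], [-0.011, 0.002, -1.0]]
ft_force: [-0.3, -0.7, -0.6]
grip_width: 0.0598
gripper_force: 0.0
```

Emit:
servo_tool(deltas="0.7 0 0 0 0 0 0; 0.7 0 0 0 0 0 0")

```text
time_s: 8.65
position: [0.4965, -0.132, 0.0947]
tool_rot: [[0.917, -0.399, -0.006], [-0.399, -0.917, 0.002], [-0.007, 0.0, -1.0]]
ft_force: [0.5, 0.5, 0.4]
grip_width: 0.0598
gripper_force: 0.0
```

Run:
```python
from pl import *
q=[.4965,-.1325]
plan([([*q,.004],down(-23.5),.7)])
```

```text
0.7 0.3 0.1 30.2 0 0.002 0; 0.7 0.2 0.2 30.3 0 0.002 0; 0.7 0.1 0.1 30.2 0 0.003 0
--
```

Emit:
servo_tool(deltas="0.7 0.3 0 30 0 0.002 0; 0.7 0 0 30 0 0.002 0; 0.7 0 0 26 0 0.002 0; 0.7 0 0 2 0 0 0; 0.7 0 0 0 0 0 0; 0.7 0 0 0 0 0 0")

```text
time_s: 9.15
position: [0.4974, -0.1322, 0.0092]
tool_rot: [[0.917, -0.398, 0.002], [-0.398, -0.917, -0.002], [0.003, 0.001, -1.0]]
ft_force: [-0.1, 0.5, 0.6]
grip_width: 0.0598
gripper_force: 0.0
```

Emit:
servo_tool(deltas="0.7 0 0 5 0 0 0; 0.7 0 0 0 0 0 0; 0 0 0 0 0 0 0; 0 0 0 0 0 0 0; 0 0 0 0 0 0 0; 0 0 0 0 0 0 0; 0 0 0 0 0 0 0")

```text
time_s: 9.73
position: [0.497, -0.1327, 0.0036]
tool_rot: [[0.917, -0.399, 0.002], [-0.399, -0.917, -0.002], [0.002, 0.001, -1.0]]
ft_force: [-1.7, -0.1, 5.8]
grip_width: 0.029
gripper_force: 29.3
```

Emit:
servo_tool(deltas="0 0 0 -5 0 0 0; 0 0 0 -15 0 0 0; 0 0 0 -30 0 0 0; 0 0 0 -30 0 0 0; 0 0 0 -30 0 0 0; 0 0 0 -30 0 0 0; 0 0 0 0 0 0 0")

```text
time_s: 10.32
position: [0.4986, -0.1333, 0.1486]
tool_rot: [[0.917, -0.399, 0.009], [-0.399, -0.917, -0.006], [0.011, 0.002, -1.0]]
ft_force: [-0.1, -0.3, 0.2]
grip_width: 0.029
gripper_force: 29.7
```

Run:
```python
from ih import *
inh()
M=N["s"]
plan([(M-RB[:,2]*.07,RB,0)])
```

```text
side 143 x [-16.   -1.8  19.4  19.6] y [-15.4  14.8] z [-28.8  -3. ]
0 -10.9 -31 -0.7 0.014 0.053 -0.055; 0 -9.1 -31.6 -0.8 0.014 0.053 -0.054; 0 -7.4 -32.1 -0.8 0.014 0.053 -0.055; 0 -5.5 -32.4 -0.7 0.014 0.053 -0.054; 0 -3.8 -32.7 -0.5 0.014 0.053 -0.055; 0 -1.9 -32.8 -0.1 0.014 0.053 -0.054; 0 -0.2 -32.9 0.3 0.014 0.052 -0.055; 0 1.6 -32.8 0.7 0.013 0.053 -0.054
0 3.4 -32.7 1.3 0.014 0.052 -0.055
--
```

Emit:
servo_tool(deltas="0 -10.9 -31 -0.7 0.014 0.053 -0.055; 0 -9.1 -31.6 -0.8 0.014 0.053 -0.054; 0 -7.4 -32.1 -0.8 0.014 0.053 -0.055; 0 -5.5 -32.4 -0.7 0.014 0.053 -0.054; 0 -3.8 -32.7 -0.5 0.014 0.053 -0.055; 0 -1.9 -32.8 -0.1 0.014 0.053 -0.054; 0 -0.2 -32.9 0.3 0.014 0.052 -0.055; 0 1.6 -32.8 0.7 0.013 0.053 -0.054")

```text
time_s: 11.08
position: [0.515, 0.1316, 0.1471]
tool_rot: [[0.907, 0.038, 0.42], [0.029, -0.999, 0.028], [0.421, -0.013, -0.907]]
ft_force: [0.7, -1.0, -2.0]
grip_width: 0.0288
gripper_force: 29.7
```

Emit:
servo_tool(deltas="0 3.4 -32.7 1.3 0.014 0.052 -0.055; 0 0 0 0 0 0 0; 0 0 0 0 0 0 0; 0 0 0 0 0 0 0")

```text
time_s: 11.42
position: [0.518, 0.1625, 0.1481]
tool_rot: [[0.881, 0.09, 0.464], [0.079, -0.996, 0.043], [0.466, -0.001, -0.885]]
ft_force: [0.1, -0.8, -0.8]
grip_width: 0.0288
gripper_force: 29.8
```

```bash
python3 -c "from bh import *;bhand('s',.01)"
```

```text
tcp err board mm [-1.2 -0.2 68.9] rot [-0.001  0.004 -0.001] 0.028848630902343568 [ 0.1021 -0.8448 -0.7638]
side 80 board x [-24.  -23.   17.   17.3] y [-16.2  12.2] z [71.4 93.9]
top 136 board x [-3.6 -1.3 20.3 20.7] y [-15.7  12.9] z [76.  96.6]
0 0.2 -0.3 26.4 0 0.001 -0.001; 0 0.2 -0.3 26.4 0 0.001 -0.001; 0 0.3 -0.3 26.3 -0.001 0.001 0
--
```

Emit:
servo_tool(deltas="0 1.5 0 30 0 0.002 0; 0 0 0 30 0 0.002 0; 0 0 0 12 0 0 0; 0 0 0 4 0 0 0; 0 0 0 0 0 0 0; 0 0 0 0 0 0 0")

```text
time_s: 12.02
position: [0.5553, 0.1657, 0.0831]
tool_rot: [[0.878, 0.09, 0.47], [0.079, -0.996, 0.044], [0.472, -0.001, -0.882]]
ft_force: [0.3, -0.1, 0.2]
grip_width: 0.0287
gripper_force: 29.8
```

```bash
python3 -c "from bh import *;bhand('s',.0115)"
```

```text
tcp err board mm [ 1.4 -0.4 -6. ] rot [-0.001 -0.003 -0.001] 0.02871346436743764 [ 0.2623 -0.0608  0.1868]
side 221 board x [-39.2 -19.7  45.3  46. ] y [-19.5  11.1] z [-21.3  18.1]
top 244 board x [-0.   3.2 44.4 46.3] y [-18.5  18. ] z [-20.8  21.5]
0 -1.7 -0.1 6 -0.001 -0.004 -0.001
--
```

Emit:
servo_tool(deltas="0 0 0 3 0 0 0; 0 0 0 0 0 0 0; 0 0 0 0 0 0 0")

```text
time_s: 12.37
position: [0.5566, 0.1664, 0.0803]
tool_rot: [[0.878, 0.091, 0.47], [0.079, -0.996, 0.044], [0.472, -0.001, -0.882]]
ft_force: [0.1, 1.1, -0.0]
grip_width: 0.0292
gripper_force: 29.8
```

Emit:
servo_tool(deltas="0 0 0 1.5 0 0 0; 0 0 0 0 0 0 0; 0 0 0 0 0 0 0")

```text
time_s: 12.62
position: [0.5574, 0.1665, 0.0786]
tool_rot: [[0.878, 0.091, 0.469], [0.079, -0.996, 0.044], [0.472, -0.001, -0.882]]
ft_force: [-0.8, 0.7, -0.4]
grip_width: 0.029
gripper_force: 29.8
```

Emit:
servo_tool(deltas="0 -0.5 0 1 0 0 0; 0 0 0 0 0 0 0; 0 0 0 0 0 0 0")

```text
time_s: 12.87
position: [0.5576, 0.1667, 0.0782]
tool_rot: [[0.878, 0.091, 0.471], [0.08, -0.996, 0.044], [0.473, -0.002, -0.881]]
ft_force: [-3.6, 1.4, 6.4]
grip_width: 0.0288
gripper_force: 30.4
```

Emit:
servo_tool(deltas="0 0 0 0.7 0 0 0; 0 0 0 0 0 0 0; 0 0 0 0 0 0 0")

```text
time_s: 13.12
position: [0.558, 0.1669, 0.0781]
tool_rot: [[0.877, 0.091, 0.472], [0.08, -0.996, 0.045], [0.474, -0.002, -0.881]]
ft_force: [-5.2, 1.7, 10.7]
grip_width: 0.0291
gripper_force: 30.9
```

Emit:
servo_tool(deltas="0.5 0 0 -1 0 0 0; 0.5 0 0 0 0 0 0; 0.5 0 0 0 0 0 0; 0.5 0 0 -5 0 0 0; 0.5 0 0 -20 0 0 0; 0.5 0 0 -35 0 0 0; 0.5 0 0 -35 0 0 0; 0.6 0 0 -10 0 0 0")

```text
time_s: 13.78
position: [0.5072, 0.1619, 0.1743]
tool_rot: [[0.876, 0.091, 0.474], [0.08, -0.996, 0.045], [0.476, -0.001, -0.88]]
ft_force: [0.6, -0.5, 1.5]
grip_width: 0.0511
gripper_force: 0.0
```

Run:
```python
from pl import *
q=[.459,-.2288]
plan([([*q,.10],down(-8),.7)])
for nm in("side","top"):
    p=shot(nm);W=cloud(p);h=cv2.cvtColor(p["img"],cv2.COLOR_RGB2HSV).astype(int);B=(W-N["s"])@Rb*1000
    m=(h[...,0]>8)&(h[...,0]<28)&(h[...,1]>110)&(abs(B[...,0])<27)&(abs(B[...,1])<18)&(B[...,2]>-8)&(B[...,2]<25);b=B[m]
    if len(b):print(nm,len(b),np.percentile(b,[0,3,97,100],axis=0).round(1).tolist())
```

```text
0.7 -9.1 32.1 2.1 -0.005 -0.041 0.019; 0.7 -8.3 32.2 2.6 -0.005 -0.041 0.019; 0.7 -7.6 32.4 3.1 -0.005 -0.041 0.019; 0.7 -6.9 32.5 3.6 -0.005 -0.041 0.019; 0.7 -6.1 32.6 4 -0.005 -0.041 0.019; 0.7 -5.3 32.7 4.4 -0.005 -0.041 0.019; 0.7 -4.5 32.7 4.7 -0.005 -0.041 0.019; 0.7 -3.7 32.8 5.1 -0.005 -0.041 0.019
0.7 -2.8 32.8 5.4 -0.005 -0.041 0.018; 0.7 -2 32.8 5.6 -0.005 -0.041 0.019; 0.7 -1.2 32.8 5.9 -0.005 -0.042 0.018; 0.7 -0.3 32.9 6 -0.004 -0.041 0.019
--
side 153 [[-20.8, -15.6, -8.0], [-18.9, -14.5, -6.9], [18.5, 6.7, 14.5], [24.1, 12.0, 15.3]]
top 194 [[-24.0, -14.4, -7.7], [-17.9, -13.9, -3.9], [21.6, 12.8, 17.4], [22.4, 14.0, 18.5]]
```

Seated. Now the long shield.

Emit:
servo_tool(deltas="0.7 -9.1 32.1 2.1 -0.005 -0.041 0.019; 0.7 -8.3 32.2 2.6 -0.005 -0.041 0.019; 0.7 -7.6 32.4 3.1 -0.005 -0.041 0.019; 0.7 -6.9 32.5 3.6 -0.005 -0.041 0.019; 0.7 -6.1 32.6 4 -0.005 -0.041 0.019; 0.7 -5.3 32.7 4.4 -0.005 -0.041 0.019; 0.7 -4.5 32.7 4.7 -0.005 -0.041 0.019; 0.7 -3.7 32.8 5.1 -0.005 -0.041 0.019")

```text
time_s: 14.55
position: [0.4749, -0.1006, 0.1192]
tool_rot: [[0.985, -0.067, 0.157], [-0.068, -0.998, 0.003], [0.156, -0.013, -0.988]]
ft_force: [0.8, 1.3, -0.0]
grip_width: 0.06
gripper_force: 0.0
```

Emit:
servo_tool(deltas="0.7 -2.8 32.8 5.4 -0.005 -0.041 0.018; 0.7 -2 32.8 5.6 -0.005 -0.041 0.019; 0.7 -1.2 32.8 5.9 -0.005 -0.042 0.018; 0.7 -0.3 32.9 6 -0.004 -0.041 0.019; 0.7 0 0 0 0 0 0; 0.7 0 0 0 0 0 0; 0.7 0 0 0 0 0 0")

```text
time_s: 15.13
position: [0.4589, -0.2285, 0.0951]
tool_rot: [[0.99, -0.14, -0.006], [-0.14, -0.99, 0.002], [-0.006, -0.001, -1.0]]
ft_force: [0.5, 0.3, -0.1]
grip_width: 0.0598
gripper_force: 0.0
```

Run:
```python
from pl import *
plan([([.459,-.2288,.004],down(-8),.7)])
```

```text
0.7 0.2 0.1 30.3 0 0.002 0; 0.7 0.2 0.1 30.4 0 0.002 0; 0.7 0.1 0.1 30.3 -0.001 0.002 -0.001
--
```

Emit:
servo_tool(deltas="0.7 0 0 30 0 0.002 0; 0.7 0 0 30 0 0.002 0; 0.7 0 0 30 0 0.002 0; 0.7 0 0 4 0 0 0; 0.7 0 0 0 0 0 0; 0.7 0 0 0 0 0 0")

```text
time_s: 15.63
position: [0.4595, -0.2288, 0.0034]
tool_rot: [[0.99, -0.139, 0.002], [-0.139, -0.99, -0.002], [0.003, 0.001, -1.0]]
ft_force: [-0.0, 0.4, 0.3]
grip_width: 0.0598
gripper_force: 0.0
```

Emit:
servo_tool(deltas="0 0 0 0 0 0 0; 0 0 0 0 0 0 0; 0 0 0 0 0 0 0; 0 0 0 0 0 0 0; 0 0 0 0 0 0 0; 0 0 0 0 0 0 0")

```text
time_s: 16.13
position: [0.4596, -0.2293, 0.0038]
tool_rot: [[0.99, -0.14, 0.004], [-0.14, -0.99, -0.003], [0.004, 0.002, -1.0]]
ft_force: [-0.3, 1.7, 8.0]
grip_width: 0.0291
gripper_force: 29.0
```

Emit:
servo_tool(deltas="0 0 0 -5 0 0 0; 0 0 0 -15 0 0 0; 0 0 0 -30 0 0 0; 0 0 0 -30 0 0 0; 0 0 0 -30 0 0 0; 0 0 0 -30 0 0 0; 0 0 0 0 0 0 0")

```text
time_s: 16.72
position: [0.4605, -0.2302, 0.1484]
tool_rot: [[0.99, -0.14, 0.01], [-0.14, -0.99, -0.008], [0.011, 0.006, -1.0]]
ft_force: [1.7, -0.1, 0.8]
grip_width: 0.0287
gripper_force: 29.8
```

Run:
```python
from ih import *
inh()
plan([(N["l"]-RB[:,2]*.07,RB,0)])
```

```text
side 269 x [-35.4 -33.1  32.7  33.1] y [-13.9  15. ] z [-26.   -5.1]
0 6.3 -31.9 -1.6 0.007 0.06 -0.028; 0 7.2 -31.7 -1 0.007 0.06 -0.028; 0 8.2 -31.5 -0.3 0.008 0.061 -0.028; 0 9 -31.2 0.5 0.007 0.06 -0.028; 0 9.9 -31 1.2 0.008 0.06 -0.028; 0 10.6 -30.6 2.1 0.007 0.061 -0.029; 0 11.4 -30.3 3 0.008 0.06 -0.028; 0 12 -30 3.9 0.007 0.061 -0.029

--
```

Emit:
servo_tool(deltas="0 6.3 -31.9 -1.6 0.007 0.06 -0.028; 0 7.2 -31.7 -1 0.007 0.06 -0.028; 0 8.2 -31.5 -0.3 0.008 0.061 -0.028; 0 9 -31.2 0.5 0.007 0.06 -0.028; 0 9.9 -31 1.2 0.008 0.06 -0.028; 0 10.6 -30.6 2.1 0.007 0.061 -0.029; 0 11.4 -30.3 3 0.008 0.06 -0.028; 0 12 -30 3.9 0.007 0.061 -0.029")

```text
time_s: 17.48
position: [0.5436, 0.0181, 0.1542]
tool_rot: [[0.88, 0.092, 0.466], [0.08, -0.996, 0.045], [0.468, -0.002, -0.884]]
ft_force: [0.8, -0.9, -0.0]
grip_width: 0.0286
gripper_force: 29.9
```

Emit:
servo_tool(deltas="0 0 0 0 0 0 0; 0 0 0 0 0 0 0; 0 0 0 0 0 0 0")

```text
time_s: 17.73
position: [0.5438, 0.0164, 0.1544]
tool_rot: [[0.881, 0.091, 0.464], [0.079, -0.996, 0.044], [0.466, -0.002, -0.885]]
ft_force: [0.4, -2.5, 0.1]
grip_width: 0.0289
gripper_force: 30.0
```

```bash
python3 -c "from bh import *;bhand('l',.008)"
```

```text
tcp err board mm [-1.2 -0.1 68.7] rot [-0.002  0.004 -0.001] 0.028870227918094776 [ 0.3739 -2.4593  0.1272]
side 214 board x [-37.8 -36.   30.7  31.3] y [-15.3  13.6] z [70.6 94.2]
top 188 board x [-2.   0.4 33.5 34.5] y [-15.   12.1] z [76.6 96.6]
0 0.3 -0.3 25.6 0 0.001 -0.001; 0 0.3 -0.2 25.7 0 0.001 0; 0 0.3 -0.3 25.6 -0.001 0.001 -0.001
--
```

Emit:
servo_tool(deltas="0 0.7 0 30 0 0.002 0; 0 0 0 30 0 0.002 0; 0 0 0 12 0 0 0; 0 0 0 5 0 0 0; 0 0 0 0 0 0 0; 0 0 0 0 0 0 0")

```text
time_s: 18.33
position: [0.5808, 0.0194, 0.088]
tool_rot: [[0.878, 0.09, 0.47], [0.079, -0.996, 0.044], [0.472, -0.001, -0.882]]
ft_force: [0.5, 0.2, -0.4]
grip_width: 0.0289
gripper_force: 30.0
```

Emit:
servo_tool(deltas="0 0 0 2 0 0 0; 0 0 0 0 0 0 0; 0 0 0 0 0 0 0")

```text
time_s: 18.58
position: [0.5817, 0.02, 0.0866]
tool_rot: [[0.878, 0.091, 0.47], [0.079, -0.996, 0.044], [0.472, -0.001, -0.881]]
ft_force: [0.4, -0.1, -0.3]
grip_width: 0.0287
gripper_force: 30.0
```

Emit:
servo_tool(deltas="0 0 0 1 0 0 0; 0 0 0 0 0 0 0; 0 0 0 0 0 0 0")

```text
time_s: 18.83
position: [0.5821, 0.0202, 0.0851]
tool_rot: [[0.878, 0.091, 0.469], [0.08, -0.996, 0.044], [0.472, -0.001, -0.882]]
ft_force: [-0.3, 0.3, -0.7]
grip_width: 0.029
gripper_force: 30.0
```

```bash
python3 -c "from bh import *;bhand('l',.0115)"
```

```text
tcp err board mm [  0.3   0.2 -10.6] rot [-0.001 -0.002 -0.   ] 0.02898419655699123 [-0.3344  0.329  -0.7465]
side 279 board x [-38.2 -34.3  37.7  45.1] y [-18.9  11.9] z [-21.5  15.2]
top 208 board x [ 1.7  5.2 36.8 39.7] y [-17.7  17.8] z [-20.7  16.4]
0 -0.2 0.2 0.8 -0.001 -0.002 0
--
```

Emit:
servo_tool(deltas="0 0 0 1 0 0 0; 0 0 0 0 0 0 0; 0 0 0 0 0 0 0")

```text
time_s: 19.18
position: [0.5827, 0.0203, 0.0845]
tool_rot: [[0.878, 0.091, 0.47], [0.08, -0.996, 0.044], [0.472, -0.001, -0.882]]
ft_force: [-4.2, 0.2, 5.1]
grip_width: 0.0291
gripper_force: 30.6
```

Emit:
servo_tool(deltas="0 0 0 0.7 0 0 0; 0 0 0 0 0 0 0; 0 0 0 0 0 0 0")

```text
time_s: 19.43
position: [0.5832, 0.0203, 0.0844]
tool_rot: [[0.877, 0.091, 0.471], [0.08, -0.996, 0.044], [0.473, -0.001, -0.881]]
ft_force: [-4.8, 1.5, 11.0]
grip_width: 0.029
gripper_force: 31.2
```

Emit:
servo_tool(deltas="0.5 0 0 -1 0 0 0; 0.5 0 0 0 0 0 0; 0.5 0 0 0 0 0 0; 0.5 0 0 -5 0 0 0; 0.5 0 0 -20 0 0 0; 0.5 0 0 -35 0 0 0; 0.5 0 0 -35 0 0 0; 0.6 0 0 -30 0 0 0")

```text
time_s: 20.1
position: [0.5227, 0.0146, 0.1962]
tool_rot: [[0.878, 0.091, 0.469], [0.079, -0.996, 0.044], [0.471, -0.001, -0.882]]
ft_force: [0.7, 0.6, -0.2]
grip_width: 0.0512
gripper_force: 0.0
```

Emit:
servo_tool(deltas="0.6 0 0 -35 0 0 0; 0.6 0 0 -30 0 0 0; 0.6 0 0 0 0 0 0")

```text
time_s: 20.35
position: [0.4929, 0.0115, 0.2574]
tool_rot: [[0.874, 0.091, 0.477], [0.081, -0.996, 0.041], [0.479, 0.002, -0.878]]
ft_force: [0.7, 0.5, 0.5]
grip_width: 0.0514
gripper_force: 0.0
```

```bash
cat > cr.py <<'E'
from pl import *
def rows():
  for nm in("side","top"):
    p=shot(nm);W=cloud(p);h=cv2.cvtColor(p["img"],cv2.COLOR_RGB2HSV).astype(int)
    for k,L in(("s",27),("m",34),("l",40)):
        B=(W-N[k])@Rb*1000
        m=(h[...,0]>8)&(h[...,0]<28)&(h[...,1]>110)&(abs(B[...,0])<L)&(abs(B[...,1])<18)&(B[...,2]>-6)&(B[...,2]<25);b=B[m]
        if len(b):print(nm,k,len(b),np.percentile(b,[3,97],axis=0).round(1).tolist())
    V,U=np.nonzero((W[...,2]>.136)&(W[...,2]<.23)&(W[...,0]>.44)&(W[...,0]<.62)&(W[...,1]>.22)&(W[...,1]<.4))
    q=W[V,U]
    for lo,hi in((.14,.15),(.15,.155),(.155,.16),(.16,.165),(.165,.175),(.175,.2),(.2,.217)):
        s=q[(q[:,2]>=lo)&(q[:,2]<hi)]
        if len(s):print(nm,lo,len(s),s.min(0),s.max(0),s.mean(0))
    for n in("crank","knob_grip"):
        for r in env.spot_point(n,p)[:3]:print(nm,n,np.round(r["uv"],1),round(r["conf"],2),onz(p,r["uv"],.157 if n=="crank" else .193))
if __name__=="__main__":
    rows();p=shot("top");cv2.imwrite("pics/t%d.png"%(env.observe()["time_s"]*10),cv2.resize(p["img"][130:250,140:340][:,:,::-1],None,fx=4,fy=4,interpolation=cv2.INTER_CUBIC));print(env.observe()["position"])
E
python3 cr.py; ls pics
```

```text
side s 144 [[-18.4, -15.1, -4.3], [19.1, 6.2, 14.5]]
side m 211 [[-25.2, -15.1, -4.4], [26.1, 8.1, 13.5]]
side l 295 [[-33.2, -14.5, -4.4], [31.1, 7.3, 14.1]]
side 0.14 66 [0.4962 0.2447 0.1409] [0.5392 0.2811 0.15  ] [0.5171 0.2564 0.1464]
side 0.15 31 [0.4994 0.2463 0.1501] [0.5366 0.2726 0.1547] [0.521  0.2575 0.1518]
side 0.155 22 [0.503  0.2527 0.1552] [0.5387 0.3118 0.1598] [0.5191 0.262  0.1578]
side 0.16 24 [0.5033 0.2531 0.1605] [0.5389 0.3133 0.1649] [0.5233 0.2738 0.1631]
side 0.165 103 [0.5038 0.254  0.1651] [0.5396 0.3214 0.175 ] [0.5218 0.2804 0.1704]
side 0.175 64 [0.5132 0.2594 0.1751] [0.5382 0.3178 0.2   ] [0.5264 0.3005 0.1849]
side 0.2 33 [0.522  0.3077 0.2002] [0.5368 0.3271 0.2127] [0.5296 0.3139 0.2065]
side crank [283.4 108.1] 0.74 [0.5158 0.2857 0.157 ]
side crank [305.5 169.8] 0.43 [0.5614 0.0236 0.157 ]
side knob_grip [304.3 167.8] 0.61 [ 0.5581 -0.0076  0.193 ]
side knob_grip [286.6  86.9] 0.54 [0.5295 0.3372 0.193 ]
top s 188 [[-16.9, -13.8, -3.2], [22.3, 12.8, 16.8]]
top m 248 [[-23.3, -13.7, -1.5], [29.1, 13.4, 17.2]]
top l 298 [[-31.8, -13.1, 2.2], [33
[... 170 characters left out ...]
 0.1522]
top 0.155 19 [0.5004 0.2477 0.1554] [0.5373 0.3216 0.1587] [0.5167 0.2621 0.1566]
top 0.16 18 [0.5044 0.253  0.1601] [0.5324 0.3162 0.1648] [0.5186 0.273  0.1628]
top 0.165 154 [0.5039 0.254  0.1652] [0.5438 0.326  0.175 ] [0.5241 0.2883 0.1708]
top 0.175 107 [0.5049 0.2527 0.175 ] [0.537  0.3197 0.1995] [0.5212 0.2776 0.1801]
top 0.2 54 [0.5226 0.309  0.2008] [0.5396 0.3248 0.2161] [0.5306 0.3159 0.2096]
top crank [183.  214.1] 0.64 [0.5194 0.2714 0.157 ]
top crank [260.8 203.4] 0.59 [0.5509 0.0851 0.157 ]
top knob_grip [159.2 204.5] 0.59 [0.5355 0.3196 0.193 ]
top knob_grip [258.8 199.6] 0.18 [0.5538 0.087  0.193 ]
[0.4933 0.0119 0.2506]
g1.png
s0.png
s1.png
t0.png
t1.png
t207.png
```

The three shields sit in their nests. The crank shifted about 5° during the last placement, so I use its current angle.

Run:
```python
from pl import *
print(env.observe()["q"])
k=[.530,.317]
P,R=plan([([.49,.12,.29],down(25),.4),([*k,.27],down(45),.4)])
plan([([*k,.179],down(45),.4)],P,R)
```

```text
[-18.3079   4.2962 100.228   14.2234  50.4148  59.8573]
0.4 4.8 -21.6 -6.3 0.016 -0.097 -0.068; 0.4 5.7 -21.4 -6.5 0.016 -0.097 -0.068; 0.4 6.5 -21 -6.7 0.017 -0.097 -0.068; 0.4 7.2 -20.7 -7 0.016 -0.097 -0.068; 0.4 7.9 -20.3 -7.4 0.017 -0.096 -0.067
--
0.4 19.9 -26.9 3.3 0 0 -0.058; 0.4 21.5 -25.8 3.3 0 0 -0.058; 0.4 22.9 -24.5 3.4 0 0 -0.058; 0.4 24.3 -23.1 3.3 0 0 -0.058; 0.4 25.5 -21.6 3.4 0 0 -0.059; 0.4 26.8 -20.1 3.3 0 0 -0.058
--
0.4 0 0 30.3 0 0 0; 0.4 0 0 30.4 0 0 0; 0.4 0 0 30.3 0 0 0
--
```

View pics/t207.png

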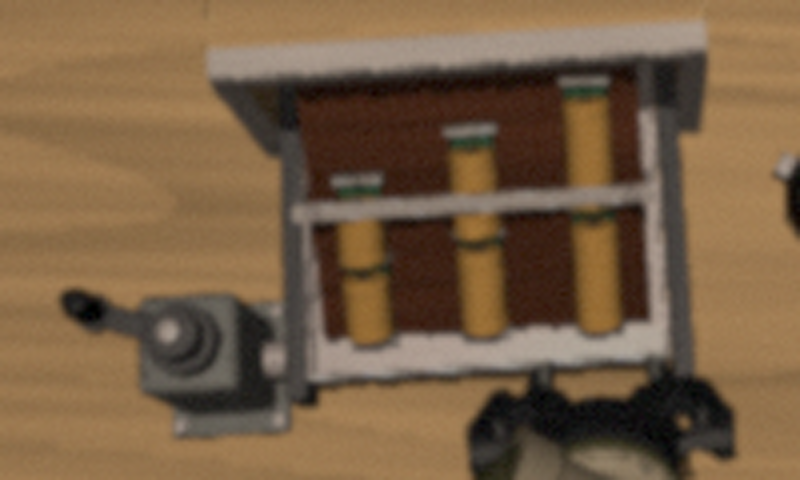

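The picture shows all three lower shields lying in their troughs, at (365,310), (482,290) and (598,275). The knob is at (82,306).

Emit:
servo_tool(deltas="0.4 4.8 -21.6 -6.3 0.016 -0.097 -0.068; 0.4 5.7 -21.4 -6.5 0.016 -0.097 -0.068; 0.4 6.5 -21 -6.7 0.017 -0.097 -0.068; 0.4 7.2 -20.7 -7 0.016 -0.097 -0.068; 0.4 7.9 -20.3 -7.4 0.017 -0.096 -0.067; 0.4 19.9 -26.9 3.3 0 0 -0.058; 0.4 21.5 -25.8 3.3 0 0 -0.058; 0.4 22.9 -24.5 3.4 0 0 -0.058")

```text
time_s: 21.37
position: [0.5104, 0.2203, 0.2798]
tool_rot: [[0.818, 0.575, 0.001], [0.575, -0.818, -0.001], [-0.0, 0.001, -1.0]]
ft_force: [1.8, -0.7, -0.6]
grip_width: 0.0343
gripper_force: 0.0
```

Emit:
servo_tool(deltas="0.4 24.3 -23.1 3.3 0 0 -0.058; 0.4 25.5 -21.6 3.4 0 0 -0.059; 0.4 26.8 -20.1 3.3 0 0 -0.058; 0.4 0 0 0 0 0 0; 0.4 0 0 0 0 0 0; 0.4 0 0 0 0 0 0")

```text
time_s: 21.87
position: [0.53, 0.3166, 0.2702]
tool_rot: [[0.708, 0.707, 0.001], [0.707, -0.708, -0.002], [-0.0, 0.002, -1.0]]
ft_force: [-1.3, 0.5, 0.7]
grip_width: 0.0339
gripper_force: 0.0
```

Run:
```python
from pl import *
print(env.observe()["q"],env.observe()["position"])
plan([([.530,.317,.179],down(45),.4)])
```

```text
[19.9303 27.6123 58.389  -0.1038 93.9793 64.9674] [0.53   0.3166 0.2702]
0.4 0.1 -0.1 30.4 0.001 0 0; 0.4 0.1 -0.1 30.4 0 0 0; 0.4 0.1 -0.1 30.4 0.001 0 -0.001
--
```

Emit:
servo_tool(deltas="0.4 0 0 30 0 0 0; 0.4 0 0 20 0 0 0; 0.4 0 0 20 0 0 0; 0.4 0 0 10 0 0 0; 0.4 0 0 10 0 0 0; 0.4 0 0 0 0 0 0; 0.4 0 0 0 0 0 0")

```text
time_s: 22.45
position: [0.5305, 0.3165, 0.1817]
tool_rot: [[0.708, 0.706, 0.003], [0.706, -0.708, -0.001], [0.002, 0.003, -1.0]]
ft_force: [-0.2, 0.2, 0.8]
grip_width: 0.034
gripper_force: 0.0
```

Emit:
servo_tool(deltas="0 0 0 0 0 0 0; 0 0 0 0 0 0 0; 0 0 0 0 0 0 0; 0 0 0 0 0 0 0; 0 0 0 0 0 0 0", newtons=30)

```text
time_s: 22.87
position: [0.5307, 0.3171, 0.1825]
tool_rot: [[0.707, 0.707, 0.005], [0.707, -0.707, 0.0], [0.004, 0.003, -1.0]]
ft_force: [0.2, 1.3, 6.0]
grip_width: 0.0169
gripper_force: 29.8
```

```bash
cat > ck.py <<'E'
from pl import *
C=np.array([.519,.2675])
def arc(n,step=5.,lead=0):
    o=env.observe();P,R=o["position"][:2],o["tool_rot"];d=P-C
    a0=np.degrees(np.arctan2(d[1],d[0]));r=np.hypot(*d);print("ang",a0,"r",r,o["ft_force"],o["grip_width"],o["position"])
    rows=[];Q=P.copy()
    for i in range(1,n+1):
        a=np.radians(a0-step*i-lead);T=C+.05*np.array([np.cos(a),np.sin(a)])
        t=np.round((R.T@np.append(T-Q,0))[:2]*1000,1);Q=Q+(R@np.append(t,0))[:2]/1000
        rows.append("0 %g %g 0 0 0 0"%tuple(t+0))
    for i in range(0,n,8):print("; ".join(rows[i:i+8]))
E
python3 -c "from ck import *;arc(16)"
```

```text
ang 76.73199214016898 r 0.0510006416015948 [0.2167 1.2976 6.0337] 0.016909484052181466 [0.5307 0.3171 0.1825]
0 1.3 4.3 0 0 0 0; 0 1.8 4 0 0 0 0; 0 1.4 4.1 0 0 0 0; 0 1.1 4.3 0 0 0 0; 0 0.7 4.3 0 0 0 0; 0 0.3 4.3 0 0 0 0; 0 0 4.4 0 0 0 0; 0 -0.5 4.3 0 0 0 0
0 -0.8 4.3 0 0 0 0; 0 -1.2 4.2 0 0 0 0; 0 -1.5 4.1 0 0 0 0; 0 -1.9 3.9 0 0 0 0; 0 -2.3 3.8 0 0 0 0; 0 -2.5 3.5 0 0 0 0; 0 -2.9 3.3 0 0 0 0; 0 -3.1 3 0 0 0 0
```

Emit:
servo_tool(deltas="0 1.3 4.3 0 0 0 0; 0 1.8 4 0 0 0 0; 0 1.4 4.1 0 0 0 0; 0 1.1 4.3 0 0 0 0; 0 0.7 4.3 0 0 0 0; 0 0.3 4.3 0 0 0 0; 0 0 4.4 0 0 0 0; 0 -0.5 4.3 0 0 0 0")

```text
time_s: 23.53
position: [0.5587, 0.2979, 0.1825]
tool_rot: [[0.707, 0.707, 0.004], [0.707, -0.707, 0.001], [0.004, 0.002, -1.0]]
ft_force: [-2.2, 2.4, 6.1]
grip_width: 0.0169
gripper_force: 29.8
```

```bash
python3 -c "from ck import *;arc(1)"
```

```text
ang 37.3989505779121 r 0.04997448210588322 [-2.1597  2.3767  6.0542] 0.016928198738430347 [0.5587 0.2979 0.1825]
0 -0.7 4.3 0 0 0 0
```

Emit:
servo_tool(deltas="0 -0.8 4.3 0 0 0 0; 0 -1.2 4.2 0 0 0 0; 0 -1.5 4.1 0 0 0 0; 0 -1.9 3.9 0 0 0 0; 0 -2.3 3.8 0 0 0 0; 0 -2.5 3.5 0 0 0 0; 0 -2.9 3.3 0 0 0 0; 0 -3.1 3 0 0 0 0")

```text
time_s: 24.2
position: [0.568, 0.2651, 0.1825]
tool_rot: [[0.707, 0.707, 0.003], [0.707, -0.707, 0.001], [0.003, 0.001, -1.0]]
ft_force: [-4.2, 4.3, 6.6]
grip_width: 0.0167
gripper_force: 29.9
```

```bash
python3 -c "from ck import *;arc(24)"
```

```text
ang -2.782481619546308 r 0.0490408214421515 [-4.1572  4.2873  6.5775] 0.01671461492566837 [0.568  0.2651 0.1825]
0 -2.7 3.5 0 0 0 0; 0 -3.6 2.5 0 0 0 0; 0 -3.8 2.1 0 0 0 0; 0 -4 1.9 0 0 0 0; 0 -4.1 1.4 0 0 0 0; 0 -4.2 1.1 0 0 0 0; 0 -4.3 0.8 0 0 0 0; 0 -4.3 0.3 0 0 0 0
0 -4.4 0 0 0 0 0; 0 -4.3 -0.4 0 0 0 0; 0 -4.3 -0.8 0 0 0 0; 0 -4.2 -1.1 0 0 0 0; 0 -4.1 -1.5 0 0 0 0; 0 -4 -1.9 0 0 0 0; 0 -3.7 -2.2 0 0 0 0; 0 -3.6 -2.5 0 0 0 0
0 -3.3 -2.8 0 0 0 0; 0 -3.1 -3.1 0 0 0 0; 0 -2.8 -3.4 0 0 0 0; 0 -2.5 -3.6 0 0 0 0; 0 -2.1 -3.8 0 0 0 0; 0 -1.8 -3.9 0 0 0 0; 0 -1.5 -4.1 0 0 0 0; 0 -1.1 -4.3 0 0 0 0
```

Emit:
servo_tool(deltas="0 -3.4 2.8 0 0 0 0; 0 -3.6 2.5 0 0 0 0; 0 -3.8 2.1 0 0 0 0; 0 -4 1.9 0 0 0 0; 0 -4.1 1.4 0 0 0 0; 0 -4.2 1.1 0 0 0 0; 0 -4.3 0.8 0 0 0 0; 0 -4.3 0.3 0 0 0 0")

```text
time_s: 24.87
position: [0.5545, 0.2343, 0.1824]
tool_rot: [[0.707, 0.708, 0.003], [0.708, -0.707, 0.003], [0.004, 0.0, -1.0]]
ft_force: [-4.0, 7.8, 6.6]
grip_width: 0.0172
gripper_force: 30.0
```

Emit:
servo_tool(deltas="0 -4.4 0 0 0 0 0; 0 -4.3 -0.4 0 0 0 0; 0 -4.3 -0.8 0 0 0 0; 0 -4.2 -1.1 0 0 0 0; 0 -4.1 -1.5 0 0 0 0; 0 -4 -1.9 0 0 0 0; 0 -3.7 -2.2 0 0 0 0; 0 -3.6 -2.5 0 0 0 0")

```text
time_s: 25.53
position: [0.5251, 0.219, 0.1824]
tool_rot: [[0.707, 0.707, 0.006], [0.707, -0.707, 0.004], [0.007, 0.002, -1.0]]
ft_force: [2.7, 10.7, 4.5]
grip_width: 0.0171
gripper_force: 29.7
```

```bash
python3 -c "from ck import *;arc(24)"
```

```text
ang -82.80097480848609 r 0.04885758155637264 [ 2.7245 10.6812  4.5135] 0.0170518074816632 [0.5251 0.219  0.1824]
0 -4 -1.9 0 0 0 0; 0 -3.1 -3.1 0 0 0 0; 0 -2.8 -3.4 0 0 0 0; 0 -2.5 -3.6 0 0 0 0; 0 -2.1 -3.8 0 0 0 0; 0 -1.8 -3.9 0 0 0 0; 0 -1.5 -4.1 0 0 0 0; 0 -1.1 -4.2 0 0 0 0
0 -0.7 -4.3 0 0 0 0; 0 -0.4 -4.4 0 0 0 0; 0 0 -4.4 0 0 0 0; 0 0.4 -4.3 0 0 0 0; 0 0.8 -4.3 0 0 0 0; 0 1.2 -4.2 0 0 0 0; 0 1.5 -4.1 0 0 0 0; 0 1.8 -3.9 0 0 0 0
0 2.2 -3.8 0 0 0 0; 0 2.6 -3.6 0 0 0 0; 0 2.8 -3.3 0 0 0 0; 0 3.1 -3 0 0 0 0; 0 3.3 -2.8 0 0 0 0; 0 3.6 -2.5 0 0 0 0; 0 3.8 -2.2 0 0 0 0; 0 4 -1.8 0 0 0 0
```

Emit:
servo_tool(deltas="0 -2.7 -3.5 0 0 0 0; 0 -3.1 -3.1 0 0 0 0; 0 -2.8 -3.4 0 0 0 0; 0 -2.5 -3.6 0 0 0 0; 0 -2.1 -3.8 0 0 0 0; 0 -1.8 -3.9 0 0 0 0; 0 -1.5 -4.1 0 0 0 0; 0 -1.1 -4.2 0 0 0 0")

```text
time_s: 26.2
position: [0.4924, 0.2257, 0.1824]
tool_rot: [[0.707, 0.707, 0.007], [0.707, -0.707, -0.0], [0.005, 0.005, -1.0]]
ft_force: [4.5, -0.1, 5.7]
grip_width: 0.0171
gripper_force: 29.9
```

Emit:
servo_tool(deltas="0 -0.7 -4.3 0 0 0 0; 0 -0.4 -4.4 0 0 0 0; 0 0 -4.4 0 0 0 0; 0 0.4 -4.3 0 0 0 0; 0 0.8 -4.3 0 0 0 0; 0 1.2 -4.2 0 0 0 0; 0 1.5 -4.1 0 0 0 0; 0 0 0 0 0 0 0")

```text
time_s: 26.87
position: [0.4721, 0.2489, 0.1824]
tool_rot: [[0.707, 0.707, 0.004], [0.707, -0.707, -0.001], [0.002, 0.004, -1.0]]
ft_force: [-2.6, -1.2, 11.0]
grip_width: 0.0168
gripper_force: 30.2
```

```bash
python3 -c "from ck import *;arc(8)
for nm in('side','top'):
    W=cloud(shot(nm))
    for lo,hi,t,xm in((.06,.074,'lip',.68),):
        m=(W[...,2]>lo)&(W[...,2]<hi)&(W[...,0]>.45)&(W[...,0]<xm)&(W[...,1]>-.02)&(W[...,1]<.2);r=W[m]
        pts=np.array([(y,np.percentile(r[abs(r[:,1]-y)<.005][:,0],3)) for y in np.arange(-.01,.19,.01) if (abs(r[:,1]-y)<.005).sum()>1])
        f=np.polyfit(pts[:,0],pts[:,1],1);print(nm,np.polyval(f,.09),-np.degrees(np.arctan(f[0])))
"
```

```text
ang -158.42185676474145 r 0.05045400185855082 [-2.5818 -1.1584 10.9538] 0.01681855072824348 [0.4721 0.2489 0.1824]
0 2.3 -3.7 0 0 0 0; 0 2.3 -3.8 0 0 0 0; 0 2.5 -3.5 0 0 0 0; 0 2.9 -3.3 0 0 0 0; 0 3.1 -3 0 0 0 0; 0 3.4 -2.8 0 0 0 0; 0 3.6 -2.4 0 0 0 0; 0 3.8 -2.2 0 0 0 0
side 0.6028902550864711 5.299115116428639
top 0.6043910538581795 5.238221051904537
```

Emit:
servo_tool(deltas="0 2 -3.8 0 0 0 0; 0 2.3 -3.8 0 0 0 0; 0 2.5 -3.5 0 0 0 0; 0 2.9 -3.3 0 0 0 0; 0 0 0 0 0 0 0; 0 0 0 0 0 0 0")

```text
time_s: 27.47
position: [0.4682, 0.2644, 0.1824]
tool_rot: [[0.707, 0.707, 0.002], [0.707, -0.707, -0.004], [-0.001, 0.005, -1.0]]
ft_force: [-5.1, -9.7, 12.4]
grip_width: 0.0171
gripper_force: 30.9
```

Emit:
servo_tool(deltas="0 1.5 -1.5 0 0 0 0; 0 0 0 0 0 0 0; 0 1.5 -1.5 0 0 0 0; 0 0 0 0 0 0 0")

```text
time_s: 27.8
position: [0.4683, 0.2651, 0.1823]
tool_rot: [[0.708, 0.706, 0.001], [0.706, -0.708, -0.013], [-0.008, 0.01, -1.0]]
ft_force: [-5.1, -28.8, 17.1]
grip_width: 0.0169
gripper_force: 31.4
```

Emit:
servo_tool(deltas="0 1 -1 0 0 0 0; 0 0 0 0 0 0 0; 0 1 -1 0 0 0 0; 0 0 0 0 0 0 0")

```text
time_s: 28.13
position: [0.4691, 0.2661, 0.1823]
tool_rot: [[0.709, 0.705, 0.003], [0.705, -0.709, -0.016], [-0.009, 0.013, -1.0]]
ft_force: [-2.5, -39.5, 16.7]
grip_width: 0.017
gripper_force: 31.6
```

```bash
python3 -c "from ck import *;arc(2)"
```

```text
ang -178.43255436720878 r 0.04995330408868226 [ -2.4655 -39.474   16.6829] 0.01696049709208808 [0.4691 0.2661 0.1823]
0 3.1 -3.1 0 0 0 0; 0 3.4 -2.7 0 0 0 0
```

Hard stop reached: the force rises to 39 N with no further motion. I ease off while still pushing lightly, let go and rise.

Emit:
servo_tool(deltas="0 -2 2 0 0 0 0; 0 -2 2 0 0 0 0; 0 0 0 0 0 0 0; 0.4 0 0 0 0 0 0; 0.4 0 0 0 0 0 0; 0.4 0 0 0 0 0 0; 0.4 0 0 0 0 0 0")

```text
time_s: 28.72
position: [0.4684, 0.2674, 0.1807]
tool_rot: [[0.707, 0.707, 0.001], [0.707, -0.707, -0.001], [0.0, 0.002, -1.0]]
ft_force: [-0.2, 0.2, -0.3]
grip_width: 0.0342
gripper_force: 0.0
```

Emit:
servo_tool(deltas="0.4 0 0 -20 0 0 0; 0.4 0 0 -35 0 0 0; 0.4 0 0 -35 0 0 0; 0.4 -30 0 -10 0 0 0; 0.4 -35 0 0 0 0 0; 0.4 -35 0 0 0 0 0; 0.4 -30 0 0 0 0 0; 0.4 0 0 0 0 0 0")

```text
time_s: 29.38
position: [0.3732, 0.1736, 0.2811]
tool_rot: [[0.708, 0.706, 0.001], [0.706, -0.708, -0.002], [-0.0, 0.002, -1.0]]
ft_force: [0.6, -0.2, 0.0]
grip_width: 0.0343
gripper_force: 0.0
```

Run:
```python
from ck import *
print(env.observe()["position"])
for nm in('side','top'):
    p=shot(nm);W=cloud(p)
    m=(W[...,2]>.06)&(W[...,2]<.074)&(W[...,0]>.45)&(W[...,0]<.68)&(W[...,1]>-.02)&(W[...,1]<.2);r=W[m]
    pts=np.array([(y,np.percentile(r[abs(r[:,1]-y)<.005][:,0],3)) for y in np.arange(-.01,.19,.01) if (abs(r[:,1]-y)<.005).sum()>1])
    f=np.polyfit(pts[:,0],pts[:,1],1);print(nm,np.polyval(f,.09))
    q=W[(W[...,2]>.198)&(W[...,2]<.217)&(W[...,0]>.44)&(W[...,0]<.6)&(W[...,1]>.22)&(W[...,1]<.34)];print("knob",q.mean(0),len(q))
    cv2.imwrite("pics/e_%s.png"%nm,cv2.resize((p["img"][60:380,180:460] if nm=="side" else p["img"][130:270,140:460])[:,:,::-1],None,fx=1.8 if nm=="side" else 2.5,fy=1.8 if nm=="side" else 2.5,interpolation=cv2.INTER_CUBIC))
```

```text
[0.3732 0.1736 0.2811]
side 0.6097395324158781
knob [0.4688 0.2614 0.2053] 42
top 0.6112239372089089
knob [0.4693 0.2631 0.2089] 53
```

View pics/e_side.png

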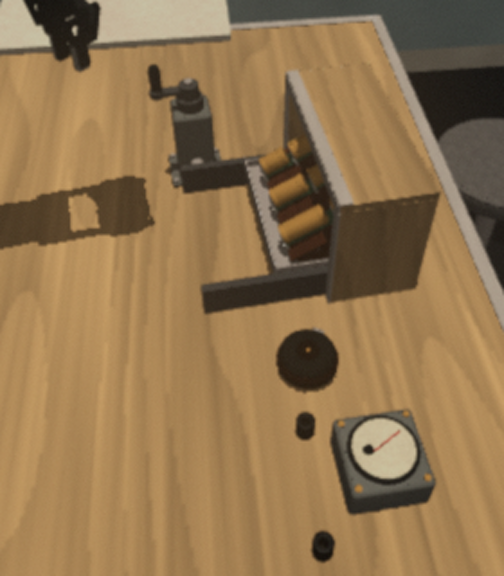

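View pics/e_top.png

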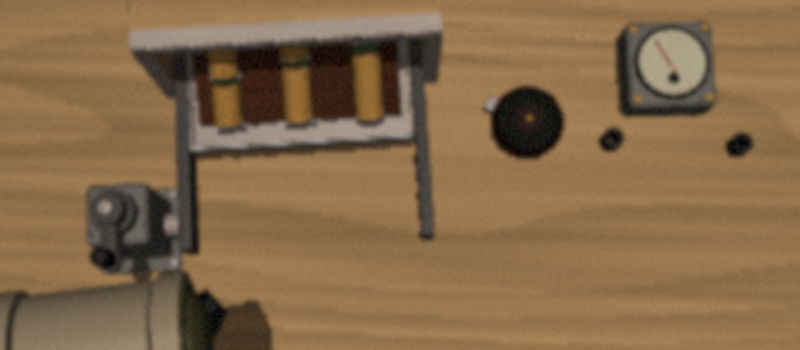

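The pictures show the tray in, the crank knob at its end position, and the three shields in their nests: top crop (225,100), (297,90), (368,85). The earcup, meter case and spacers stand where they were. At the stop the knob took 39 N against about 4 N for normal winding. The arm was still pushing inwards when it let go, so the tray was not drawn back.

```bash
python3 -c "from rig import env;print(env.close_job())"
```

```text
the job is handed in; nothing more can be done
None
```

The three shields lie in their matching nests, the tray is wound in to its stop, the knob is released, the bystanders are where they were, and the job is handed in; the cameras put the tray 1–2 mm short of full travel, about their measuring error.

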